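# Load a tube block into the datum corner of a locating stage

### The job

Draw the steel locating pin straight up out of its bore in the grey stage and park it upright in the open notch in the stage's side edge, hanging by its flange, and let it go. Then set the aluminium tube block flat on the stage and push it squarely into the corner, up against both raised stops at once. Finish while still holding it there, pressing gently but definitely against both stops at the same time; do not let go. Leave the dropper bottle standing where it is.

Things in the scene. Friction and masses are not known exactly. Their poses are not given: they have to be found in the camera images.
- stage: Fixed grey plate, 140 (its x) x 120 (its y) x 24 mm high; origin at the centre of its underside, z up; turned about the vertical. Two aluminium stop bars stand on its top along the +x and +y edges, 12 mm high (tops 36 mm above the desk), with an 8 mm gap between them in the corner. A 12 mm through bore lies in front of the corner; an open notch is cut in from the -y edge.
- back_stop: Fixed aluminium bar on the stage, 14 x 66 x 12 mm, along the stage's y. Its contact face is the plane x = +50 mm of the stage frame and faces the stage's -x. Origin at the centre of its underside; axes as the stage's.
- side_stop: Fixed aluminium bar on the stage, 72 x 14 x 12 mm, along the stage's x. Its contact face is the plane y = +44 mm of the stage frame and faces the stage's -y. Origin at the centre of its underside; axes as the stage's.
- bore (a point): Centre of the bore's mouth on the stage's top face, at (20, 15, 24) mm in the stage frame: the pin stands here at the start and is in the block's way until drawn.
- notch (a point): Parking point in the notch, level with the stage's top face, at (-45, -44, 24) mm in the stage frame. The notch is 15 mm wide (stage x -52.5 to -37.5 mm), cut through the whole plate, closed at stage y = -30 mm and open at the edge y = -60 mm. The pin can be lowered in from above; its flange then lies on the top face on both sides of the notch.
- corner (a point): The point on the stage's top face where the two contact planes meet, at (50, 44, 24) mm in the stage frame. The block, fully home, has its centre at (23, 17) mm in the stage frame.
- pin: Loose steel pin, 59 mm tall, about 60 g: a shank 10 mm across and 21 mm long below, a flange 24 mm across and 4 mm thick (21 to 25 mm above the tip), and a round grip 15 mm across and 34 mm long above it. Origin at the centre of the shank's lower end, z up along the pin. It starts in the bore, flange on the stage, origin 3 mm above the desk; parked, it stands at the same height.
- block: Loose aluminium tube block, 54 x 54 mm square and 50 mm tall, about 0.35 kg, with four wells 16 mm across and 20 mm deep in its top. Origin at the centre of its underside, z up, x and y square to its sides; it may be turned. It starts on the desk. All four sides are alike: any may face any stop. Smooth: it slides easily on plate and stops. Held in its upper half, fingers clear the stops.
- dropper: Loose plastic dropper bottle, a bystander, 30 mm across and 91 mm tall, standing on the desk; origin at the centre of its underside.
Things that resemble listed ones, but are neither listed nor needed, are in the scene too. Several things look just like the pin: the one meant starts farthest to the robot's left.

How it is judged:
On the way, in this order (a step that is already met when the one before it is completed fails the run):
1. the pin is drawn up out of the bore, its tip clear of the stage's top face (z of pin in the frame of stage above 0.026 m), for 0.1 s.
2. the pin hangs upright in the notch with its flange on the stage, and is let go (x of pin in the frame of stage between -0.05 and -0.04 m and y of pin in the frame of stage between -0.055 and -0.034 m and z of pin in the frame of stage between 0.0005 and 0.0055 m and angle between pin's own z axis and vertical below 0.12 rad and contact force between the fingers and pin below 0.05 N), for 0.2 s.
At the end, for the whole second after the job is handed in: Block still held: flat and fully home on the stage (2.5 mm each way), square (0.04 rad), tilt under 0.05 rad, at rest, pressing each stop with 1.5 to 25 N. Pin untouched, upright (0.12 rad) in the notch, flange down (2.5 mm), stage x -50 to -40 mm, y -55 to -34 mm (all of step 2 and x of block in the frame of stage between 0.0205 and 0.0255 m and y of block in the frame of stage between 0.0145 and 0.0195 m and z of block in the frame of stage between 0.0215 and 0.0265 m and angle between block's own z axis and vertical below 0.05 rad and (angle between the x axis of block and the x axis of stage, either way round below 0.04 rad or angle between the x axis of block and the y axis of stage, either way round below 0.04 rad) and contact force between block and back_stop between 1.5 and 25 N and contact force between block and side_stop between 1.5 and 25 N and contact force between any of the fingers, the arm and block above 1 N and linear speed of each of block, pin below 0.01 m/s); the arm keeps its last pose, push and grip.
It fails at once if the dropper bottle is knocked over or shoved more than 30 mm (angle between dropper's own z axis and vertical above 0.5 rad or distance of dropper from where it was at the start of the episode above 0.03 m).
It also fails if it takes over 64 s, if anything falls off the work surface, if the arm or the gripper's body presses on something with over 40 N, if the wrist force passes 120 N, or if a joint passes its speed limit or range.

### The arm

A 7-joint arm with a two-finger parallel gripper is mounted at the origin on the work surface; the furniture and walls round the work are solid. World frame = base frame: x ahead of the robot, y to its left, z up, the work surface at z = 0. Lengths are in m, angles in rad, forces in N, time in s.
With the tool pointing down it reaches from about 0.4 to 0.85 m from the base axis. Payload 4.5 kg.
Tool frame: the origin (TCP) lies midway between the tips of the shut fingers; the grasp point (between the pads) lies 19 mm behind it; z points along the fingers, x is the direction in which the jaws open and shut, and the axes are right-handed (so a half turn about z gives the same grasp; the last joint's range is limited). The gripper opens to 88 mm and grips with 3 to 60 N. Pads are 18 mm wide; open, the fingers measure 123 mm over their backs; the gripper's body (75 mm by 187 mm) begins 45 mm behind the grasp point.
Start: joints at [1.205, 0.689, -0.195, 1.565, 0.157, 0.902, -0.215], TCP at [0.243, -0.576, 0.239] pointing down, gripper open.
Joint ranges: [-3.01, 3.01], [-0.46, 2.08], [-1.47, 1.51], [0.13, 2.56], [-1, 4.14], [0.04, 2.09], [-2.66, 2.66]. Speed limits (rad/s): [2.57, 2.57, 3.14, 3.14, 3.14, 3.14, 3.14].

### API

Orientations are given as a unit quaternion [x, y, z, w].
In Python, from plant import r gives the robot as it stands. The module is installed in compiled form; this text tells all that it offers.
- The arm moves only by the tool play_rows, never from a script. Its argument "increments" is a list of rows, each a list of 7 numbers: the opening, from 0 (shut) to 1 (fully open), then the shift along the tool's x, y, z in mm, then the turn, a rotation vector about the tool's x, y, z in rad. In form: [[hand, dx, dy, dz, wx, wy, wz], ...]. A call has exactly 8 rows; each row shifts and turns the pose as measured when the row begins, along the tool's axes as they then stand; what a row does not reach is not made up. A row lasts 1/8 s, in which the tool goes at most 62.5 mm and 10.7 degrees, less where a joint would pass 70% of its speed; a pose out of reach is approached as far as the arm can. A call is refused whole if a number of a shift passes 62.5 or a number of a turn 0.188, either way. A call with a gripper value outside its range is refused whole. The fingers move at their own pace and stop on an object; "grip_force" is the grip in N (left out, the last holds). Time passes only in rows, so rows that do not move let the fingers close, or fill a call up. It gives the time, the measured TCP pose, the force and the opening at its end, in the units of the state.
- r.get_state(): the state, without advancing time (a new reading comes with each control period).
- r.snapshot(name): name is "scene" or "top" or "wrist"; returns the picture (400x640x3 uint8, red, green, blue); there is no depth.
- r.get_calibration(name): a dict with "fx", "fy", "cx", "cy" (pixels), "R" (3x3) and "t" (3): a world point X has camera coordinates R X + t. Camera axes: x right, y down, z forward; pixel columns grow to the right and rows downward; lengths in m; the calibration is good to about 2 mm. A picture is of the moment at which its call begins: read the wrist's pose just before it. get_calibration takes no time and is no camera call; for the wrist camera it gives the pose at the moment of the call.
- r.finish_job(): hands the job in, once; it reports no verdict.
The state is a dict: "clock": time; "q": joint angles; "qd": joint speeds; "joint_torque": joint torques, N m; "tool_pos": TCP position; "eef_rot": TCP orientation; "contact_force": force on the tool from outside, world axes, zero at the start; "moment": the same for the moment, N m; "opening": opening from 0.0 (shut) to 1.0 (fully open).
Only numpy, scipy, OpenCV 4.12 (cv2) and the standard library are available. Lean on these libraries where they do the work, as an engineer would, in place of code of your own. Each camera call takes 0.05 s, during which the arm holds its last target.

## Working session

There is one attempt and no reset: what is moved stays moved. The work goes in short steps, Python scripts to look and compute and a tool call to move; the robot and the scene stay as the last step left them, time stands still between calls to the robot, and variables do not carry over. Pictures are saved under pics/ and viewed, and the job is handed in when it is done.

Besides the shell and the picture viewer there is one more tool, called after "Emit:" as name(argument=value, ...), one argument or row to a line, values as JSON. play_rows: Moves the arm, as the interface text tells. Its arguments: {"type":"object","properties":{"increments":{"type":"array"},"grip_force":{"type":"number"}},"required":["increments"]}

```bash
mkdir -p pics; ls
python3 - <<'E'
from plant import r
import cv2
s=r.get_state(); print({k:(s[k]) for k in s})
for n in ["scene","top","wrist"]:
    c=r.get_calibration(n); print(n,c)
    im=r.snapshot(n); cv2.imwrite(f"pics/{n}0.png",im[:,:,::-1])
E
```

```text
pics
{'clock': 0.0, 'q': array([ 1.20479292,  0.6899601 , -0.1945054 ,  1.56634161,  0.1573016 ,
        0.90251884, -0.21511803]), 'qd': array([-9.44705449e-06, -8.07399446e-04, -8.09663539e-04, -4.28645428e-04,
        3.53265242e-04, -1.77400492e-04,  5.05031123e-04]), 'joint_torque': array([ 8.17318451e-04, -5.27563834e+01, -1.26690131e+00, -1.53428346e+01,
       -5.28004928e-02,  6.67666522e-03,  1.34150887e-04]), 'tool_pos': array([ 0.24297325, -0.57514623,  0.23792538]), 'eef_rot': array([ 8.33454191e-01, -5.52587792e-01, -8.03108008e-04, -4.45232398e-04]), 'contact_force': array([-0.3366018 ,  0.44878442,  0.42636507]), 'moment': array([-0.03615247, -0.02852303,  0.04233591]), 'opening': 0.9995785385145629}
scene {'fx': 394.5345945856939, 'fy': 394.5345945856939, 'cx': 312.3471112133247, 'cy': 193.34712995369793, 'R': array([[ 0.4916549 , -0.87060893,  0.01776355],
       [-0.51570614, -0.30754831, -0.79966319],
       [ 0.70165706,  0.38399755, -0.60018601]]), 't': array([-0.36637209,  0.23336297,  0.59127987])}
top {'fx': 458.38930823203617, 'fy': 458.38930823203617, 'cx': 327.9164281019931, 'cy': 197.09866947854508, 'R': array([[-0.00249346, -0.99999358,  0.00257219],
       [-0.98823104,  0.0020707 , -0.15295467],
       [ 0.15294836, -0.0029233 , -0.98822986]]), 't': array([-0.13945604,  0.52173256,  0.83431802])}
wrist {'fx': 293.9057682300063, 'fy': 293.9057682300063, 'cx': 320.6033859974686, 'cy': 200.38953954368776, 'R': array([[ 0.38857175, -0.92141462, -0.00266115],
       [-0.8834571 , -0.37338194,  0.28300085],
       [-0.26175475, -0.10761513, -0.95911597]]), 't': array([-0.62383403, -0.03962164,  0.39124088])}
```

View pics/top0.png

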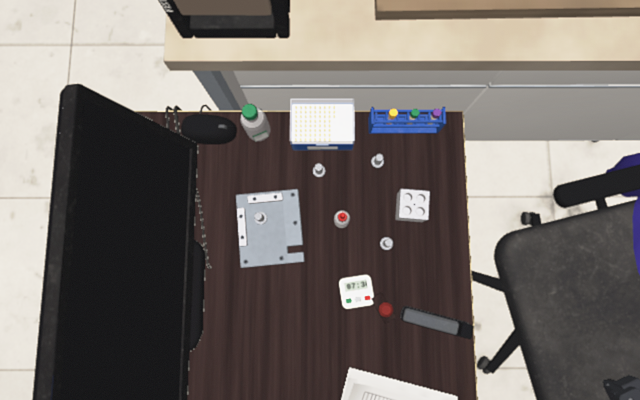

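View pics/scene0.png

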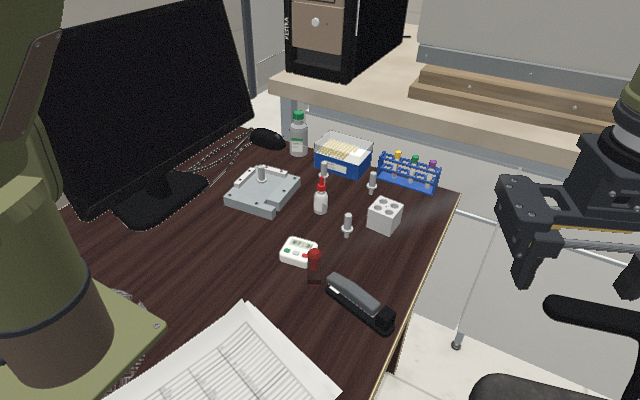

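View pics/wrist0.png

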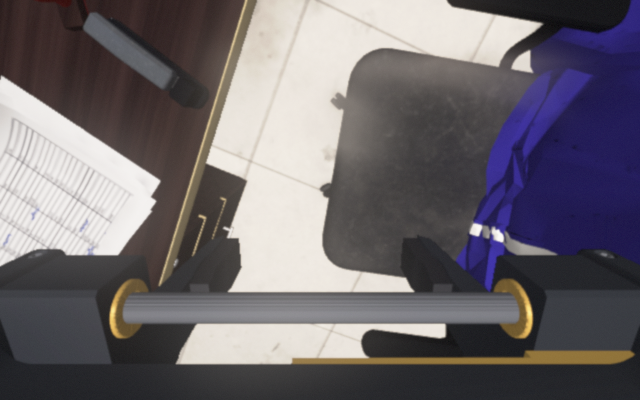

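```bash
cat > h.py <<'E'
import numpy as np, cv2
from scipy.spatial.transform import Rotation as Ro
def proj(c,X):
    X=np.atleast_2d(X); P=X@np.array(c['R']).T+c['t']
    return np.c_[c['fx']*P[:,0]/P[:,2]+c['cx'],c['fy']*P[:,1]/P[:,2]+c['cy']]
def back(c,uv,z):
    uv=np.atleast_2d(uv).astype(float)
    d=np.c_[(uv[:,0]-c['cx'])/c['fx'],(uv[:,1]-c['cy'])/c['fy'],np.ones(len(uv))]@np.array(c['R'])
    o=-np.array(c['R']).T@c['t']
    return o+d*((z-o[2])/d[:,2])[:,None]
def crop(im,x0,y0,x1,y1,k,name):
    cv2.imwrite(name,cv2.resize(im[y0:y1,x0:x1],None,fx=k,fy=k,interpolation=cv2.INTER_CUBIC))
E
python3 - <<'E'
from h import *
im=cv2.imread('pics/top0.png')
crop(im,225,180,325,275,8,'pics/c_stage.png')
crop(im,325,145,445,255,6,'pics/c_block.png')
E
```

```text
(no output)
```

View pics/c_stage.png

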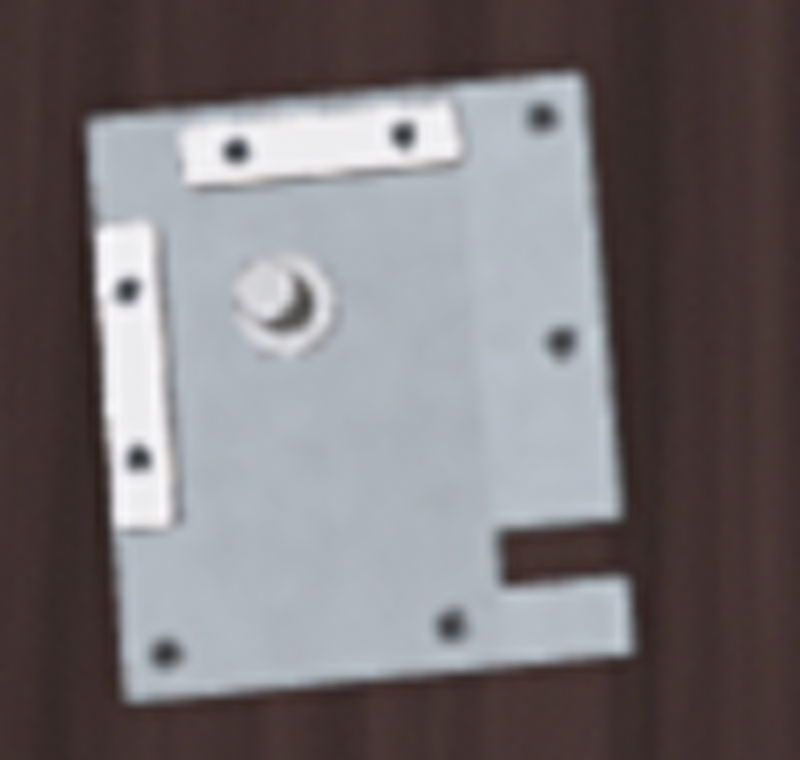

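View pics/c_block.png

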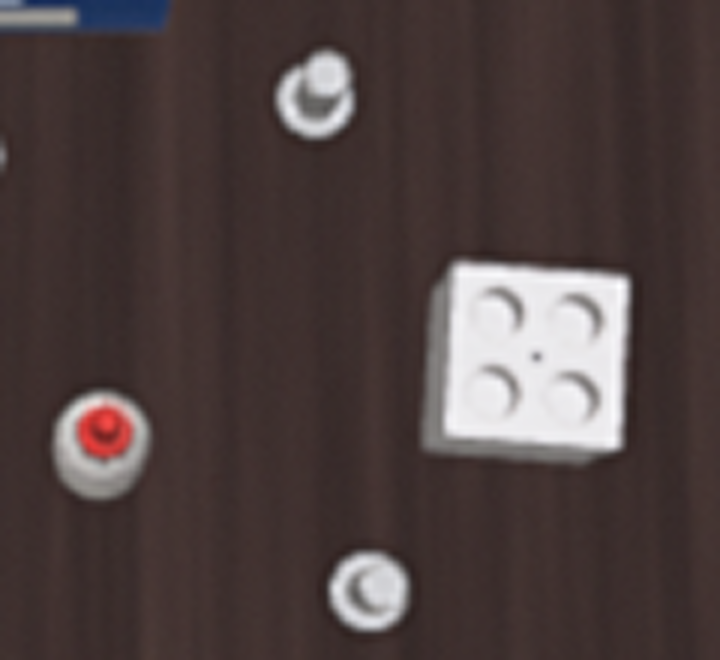

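```bash
cat > m1.py <<'E'
from h import *
from plant import r
c=r.get_calibration('top')
print('cam',-c['R'].T@c['t'])
def un(p,k,x0,y0): return (np.array(p)+.5)/k-.5+[x0,y0]
def rigid(A,B):
    a=A.mean(0);b=B.mean(0);H=(A-a).T@(B-b);th=np.arctan2(H[0,1]-H[1,0],H[0,0]+H[1,1])
    R=np.array([[np.cos(th),-np.sin(th)],[np.sin(th),np.cos(th)]]);t=b-R@a
    return th,t,B-(A@R.T+t)
S=np.array([[.07,.06],[.07,-.06],[-.07,-.06],[-.07,.06],[-.0375,-.03],[-.0525,-.03]])
P=un([(88,118),(583,72),(634,655),(126,702),(498,530),(503,585)],8,225,180)
W=back(c,P,.024)[:,:2]
th,t,res=rigid(S,W);print('stage',th,t,'\n',res*1e3)
R=np.array([[np.cos(th),-np.sin(th)],[np.sin(th),np.cos(th)]])
for n,p in dict(bore=(.02,.015),notch=(-.045,-.044),home=(.023,.017)).items(): print(n,R@p+t)
print('pin flange z.028',back(c,un([(286,303)],8,225,180),.028),'top z.062',back(c,un([(265,289)],8,225,180),.062))
S=np.array([[.027,.027],[.027,-.027],[-.027,-.027],[-.027,.027]])
P=un([(455,262),(630,275),(622,452),(445,438)],6,325,145)
W=back(c,P,.05)[:,:2];th,t,res=rigid(S,W);print('block',th,t,res*1e3, back(c,un([(536,357)],6,325,145),.05))
print('dropper',back(c,un([(104,432)],6,325,145),.091))
print('pins',back(c,un([(316,100),(370,591)],6,325,145),.025), back(c,[319,171],.025))
E
python3 m1.py
```

```text
cam [ 0.38763701 -0.13809653  0.90465812]
stage 0.09341381019883865 [ 0.46515408 -0.02799718] 
 [[ 0.54395758  0.63275317]
 [ 0.45360621 -0.12287049]
 [-0.88462158 -0.2701255 ]
 [-0.43972859  0.70745871]
 [-0.77341975 -0.50388397]
 [ 1.10020613 -0.44333192]]
bore [ 0.48366771 -0.01119702]
notch [ 0.42445451 -0.07600285]
home [ 0.48646808 -0.0089259 ]
pin flange z.028 [[ 0.48404698 -0.01070218  0.028     ]] top z.062 [[ 0.48356867 -0.01072902  0.062     ]]
block -0.08062003114222596 [ 0.5064805  -0.30317814] [[ 1.00872167  0.52120053]
 [ 1.08416139 -0.75074087]
 [-1.12946201 -0.55807711]
 [-0.96342106  0.78761745]] [[ 0.50626327 -0.30254443  0.05      ]]
dropper [[ 0.47832869 -0.16540026  0.091     ]]
pins [[ 0.59490414 -0.23787761  0.025     ]
 [ 0.43454095 -0.25205787  0.025     ]] [[ 0.57555529 -0.12336001  0.025     ]]
```

Things that could be taken for the pin, in top-view pixels:
- (260,217), standing in the stage
- (319,170)
- (378,160)
- (387,243)

The one farthest to the robot's left (image left) is (260,217). It is in the stage, and the crop shows its flange on the plate at the bore. Its measured position (0.484, -0.011) agrees with the computed bore to within 1 mm. The dropper is the red-capped bottle at (342,219). The block is at (413,205).

```bash
cat > plan.py <<'E'
from h import *
from plant import r
def plan(tgt,yaw,n,pr=True):
    s=r.get_state();p=np.array(s['tool_pos']);Rc=Ro.from_quat(s['eef_rot'])
    x=[np.cos(yaw),np.sin(yaw),0];y=[np.sin(yaw),-np.cos(yaw),0]
    Rt=Ro.from_matrix(np.array([x,y,[0,0,-1]]).T)
    if abs(( Rc.inv()*Rt).magnitude())>np.pi/2: print('far side: rot',(Rc.inv()*Rt).magnitude())
    tot=(Rc.inv()*Rt).as_rotvec()
    for i in range(n):
        f=1/n
        d=Rc.inv().apply((np.array(tgt)-p)*f if i==0 else step)
        if i==0: step=(np.array(tgt)-p)*f
        print(np.r_[np.round(d*1e3,1),np.round(tot/n,3)].tolist())
        Rc=Rc*Ro.from_rotvec(tot/n)
def st():
    s=r.get_state();Rc=Ro.from_quat(s['eef_rot']).as_matrix()
    print('t %.2f'%s['clock'],'p',np.round(s['tool_pos'],4),'yaw %.4f'%np.arctan2(Rc[1,0],Rc[0,0]),'tiltxy',np.round(Rc[:2,2],4),'F',np.round(s['contact_force'],2),'op %.3f'%s['opening'],'q7 %.2f'%s['q'][6])
E
python3 - <<'E'
from plan import *
st(); plan([.484,-.011,.2],.0934,16)
E
```

```text
t 0.15 p [ 0.243  -0.5753  0.2381] yaw -1.1710 tiltxy [-0.0006  0.0012] F [ 0.02 -0.4  -0.67] op 0.997 q7 -0.22
[-26.6, -27.6, 2.4, -0.0, 0.0, -0.079]
[-24.4, -29.6, 2.4, -0.0, 0.0, -0.079]
[-21.9, -31.4, 2.4, -0.0, 0.0, -0.079]
[-19.4, -33.1, 2.4, -0.0, 0.0, -0.079]
[-16.7, -34.5, 2.4, -0.0, 0.0, -0.079]
[-13.9, -35.7, 2.4, -0.0, 0.0, -0.079]
[-11.1, -36.7, 2.4, -0.0, 0.0, -0.079]
[-8.2, -37.5, 2.4, -0.0, 0.0, -0.079]
[-5.2, -38.0, 2.4, -0.0, 0.0, -0.079]
[-2.2, -38.3, 2.4, -0.0, 0.0, -0.079]
[0.9, -38.3, 2.4, -0.0, 0.0, -0.079]
[3.9, -38.1, 2.4, -0.0, 0.0, -0.079]
[6.9, -37.7, 2.4, -0.0, 0.0, -0.079]
[9.9, -37.1, 2.4, -0.0, 0.0, -0.079]
[12.8, -36.2, 2.4, -0.0, 0.0, -0.079]
[15.6, -35.0, 2.4, -0.0, 0.0, -0.079]
```

Emit:
play_rows(
  increments=[
    [0.5,-26.6,-27.6,2.4,0,0,-0.079],
    [0.5,-24.4,-29.6,2.4,0,0,-0.079],
    [0.5,-21.9,-31.4,2.4,0,0,-0.079],
    [0.5,-19.4,-33.1,2.4,0,0,-0.079],
    [0.5,-16.7,-34.5,2.4,0,0,-0.079],
    [0.5,-13.9,-35.7,2.4,0,0,-0.079],
    [0.5,-11.1,-36.7,2.4,0,0,-0.079],
    [0.5,-8.2,-37.5,2.4,0,0,-0.079],
  ],
)

```text
clock: 1.15
tool_pos: [0.3627, -0.2868, 0.2167]
eef_rot: [0.966, -0.26, -0.001, -0.0]
contact_force: [-1.0, -0.8, 0.8]
opening: 0.501
```

Run:
```python
from plan import *
st(); plan([.484,-.011,.16],.0934,16)
```

```text
t 1.15 p [ 0.3627 -0.2868  0.2167] yaw -0.5254 tiltxy [-0.0018  0.0006] F [-0.96 -0.77  0.79] op 0.501 q7 -0.29
[-2.1, -18.7, 3.5, -0.0, 0.0, -0.039]
[-1.4, -18.8, 3.5, -0.0, 0.0, -0.039]
[-0.6, -18.8, 3.5, -0.0, 0.0, -0.039]
[0.1, -18.8, 3.5, -0.0, 0.0, -0.039]
[0.8, -18.8, 3.5, -0.0, 0.0, -0.039]
[1.6, -18.8, 3.5, -0.0, 0.0, -0.039]
[2.3, -18.7, 3.5, -0.0, 0.0, -0.039]
[3.0, -18.6, 3.5, -0.0, 0.0, -0.039]
[3.7, -18.5, 3.5, -0.0, 0.0, -0.039]
[4.4, -18.3, 3.5, -0.0, 0.0, -0.039]
[5.1, -18.1, 3.5, -0.0, 0.0, -0.039]
[5.8, -17.9, 3.5, -0.0, 0.0, -0.039]
[6.5, -17.7, 3.5, -0.0, 0.0, -0.039]
[7.2, -17.4, 3.5, -0.0, 0.0, -0.039]
[7.9, -17.1, 3.5, -0.0, 0.0, -0.039]
[8.5, -16.8, 3.5, -0.0, 0.0, -0.039]
```

Emit:
play_rows(
  increments=[
    [0.5,-3.5,-37.5,4,0,0,-0.078],
    [0.5,-0.5,-37.6,4,0,0,-0.078],
    [0.5,2.4,-37.6,4,0,0,-0.078],
    [0.5,5.3,-37.3,4,0,0,-0.078],
    [0.45,8.1,-36.8,5,0,0,-0.078],
    [0.4,10.9,-36,5,0,0,-0.078],
    [0.35,13.7,-35,5,0,0,-0.078],
    [0.3,16.4,-34,5,0,0,-0.078],
  ],
)

```text
clock: 2.15
tool_pos: [0.4895, -0.0032, 0.1792]
eef_rot: [0.998, 0.059, -0.001, 0.0]
contact_force: [0.7, -0.3, -0.6]
opening: 0.299
```

Run:
```python
from plan import *
st(); plan([.484,-.011,.1],.0934,4)
cv2.imwrite('pics/w1.png',r.snapshot('wrist')[:,:,::-1])
cv2.imwrite('pics/s1.png',r.snapshot('scene')[:,:,::-1])
c=r.get_calibration('wrist')
print(proj(c,[[.484,-.011,.062],[.484,-.011,.028]]))
```

```text
t 2.15 p [ 0.4895 -0.0032  0.1792] yaw 0.1184 tiltxy [-0.0017 -0.0001] F [ 0.7  -0.25 -0.58] op 0.299 q7 -0.45
[-1.6, 1.8, 19.8, -0.0, 0.0, 0.006]
[-1.6, 1.8, 19.8, -0.0, 0.0, 0.006]
[-1.6, 1.8, 19.8, -0.0, 0.0, 0.006]
[-1.6, 1.8, 19.8, -0.0, 0.0, 0.006]
[[312.29617131 206.95526062]
 [313.16056216 197.30942418]]
```

View pics/w1.png

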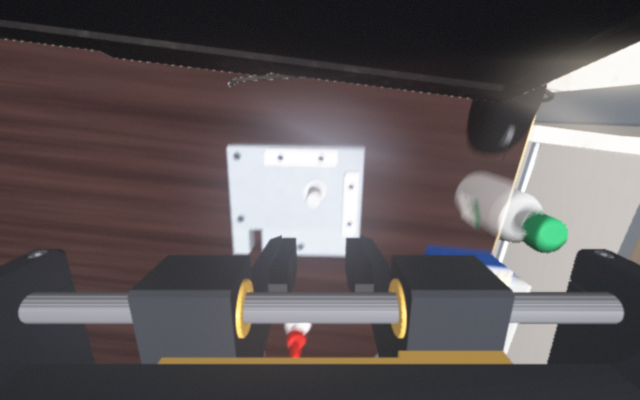

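View pics/s1.png

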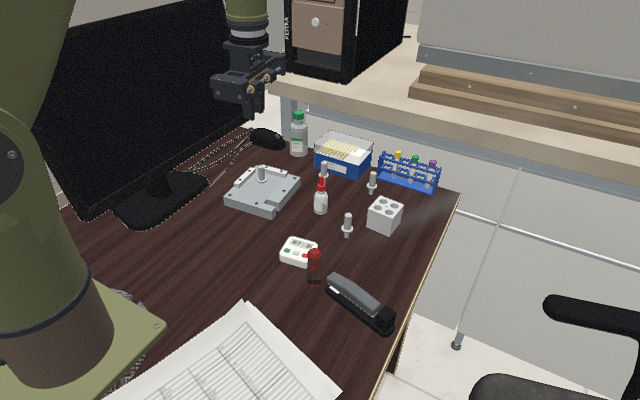

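Run:
```python
from plan import *
im=cv2.imread('pics/w1.png'); crop(im,220,130,380,260,5,'pics/c1.png')
c=r.get_calibration('scene'); print(proj(c,[[.4895,-.0032,.179],[.484,-.011,.062]]))
c=r.get_calibration('wrist')
th=.0934;R=np.array([[np.cos(th),-np.sin(th)],[np.sin(th),np.cos(th)]])
S=np.array([[.07,.06],[.07,-.06],[-.07,-.06],[-.07,.06]])@R.T+[.46515,-.028]
print(proj(c,np.c_[S,[.024]*4]))
```

```text
[[255.15872126 116.34346395]
 [260.12386851 165.65268608]]
[[362.6156704  155.54719327]
 [355.33228892 261.16069423]
 [232.17779067 257.89575881]
 [225.84254082 151.50023525]]
```

View pics/c1.png

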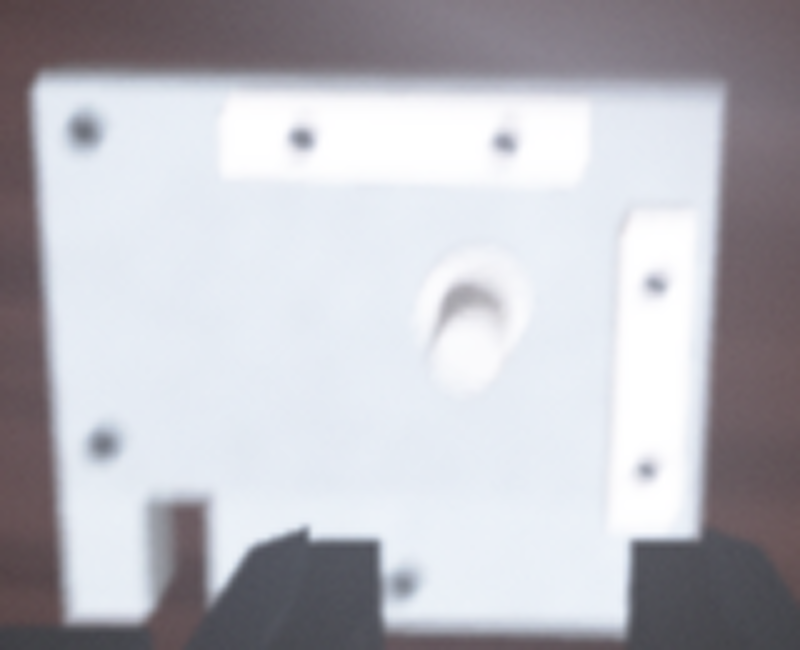

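Run:
```python
from plan import *
st()
c=r.get_calibration('wrist'); im=r.snapshot('wrist')[:,:,::-1]
st()
crop(im,220,130,380,260,5,'pics/c2.png')
th=.0934;R=np.array([[np.cos(th),-np.sin(th)],[np.sin(th),np.cos(th)]])
S=np.array([[.07,.06],[.07,-.06],[-.07,-.06],[-.07,.06]])@R.T+[.46515,-.028]
print((proj(c,np.c_[S,[.024]*4])-[220,130]+.5)*5, (proj(c,[[.4837,-.0112,.062],[.4837,-.0112,.028]])-[220,130]+.5)*5)
```

```text
t 2.25 p [0.4909 0.0009 0.1793] yaw 0.1237 tiltxy [0.0007 0.0043] F [ 0.23 -0.62 -0.44] op 0.301 q7 -0.45
t 2.30 p [ 0.4897 -0.002   0.1793] yaw 0.1196 tiltxy [-0.0013  0.0015] F [ 0.19 -0.66 -0.14] op 0.300 q7 -0.45
[[715.578352   130.23596633]
 [679.16144461 658.30347117]
 [ 63.38895336 641.97879404]
 [ 31.71270408 110.00117623]] [[462.27847222 388.09514654]
 [466.77932767 339.78658225]]
```

View pics/c2.png

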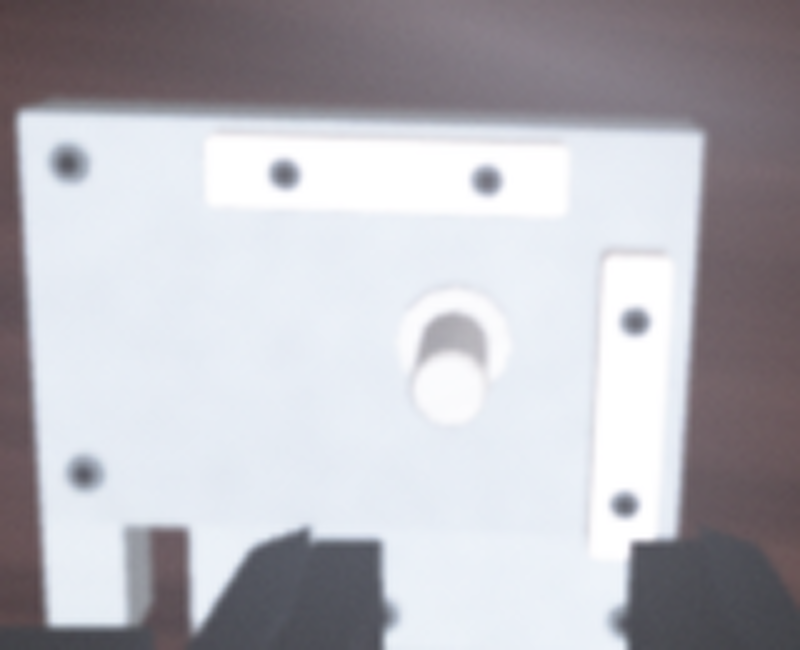

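Run:
```python
from plan import *
st(); plan([.4828,-.0115,.09],.0934,4)
```

```text
t 2.30 p [ 0.4897 -0.002   0.1793] yaw 0.1196 tiltxy [-0.0013  0.0015] F [ 0.19 -0.66 -0.14] op 0.300 q7 -0.45
[-2.0, 2.2, 22.3, -0.0, 0.0, 0.007]
[-2.0, 2.2, 22.3, -0.0, 0.0, 0.007]
[-1.9, 2.2, 22.3, -0.0, 0.0, 0.007]
[-1.9, 2.2, 22.3, -0.0, 0.0, 0.007]
```

Emit:
play_rows(
  increments=[
    [0.3,-2,2.2,22.3,0,0,0.007],
    [0.3,-2,2.2,22.3,0,0,0.007],
    [0.3,-1.9,2.2,22.3,0,0,0.007],
    [0.3,-1.9,2.2,22.3,0,0,0.007],
    [0.3,0,0,0,0,0,0],
    [0.3,0,0,0,0,0,0],
    [0.3,0,0,0,0,0,0],
    [0.3,0,0,0,0,0,0],
  ],
)

```text
clock: 3.3
tool_pos: [0.4814, -0.0208, 0.0903]
eef_rot: [0.999, 0.038, -0.0, 0.002]
contact_force: [0.2, -0.4, -0.1]
opening: 0.303
```

Run:
```python
from plan import *
st(); plan([.4828,-.0115,.039],.0934,4)
c=r.get_calibration('wrist'); im=r.snapshot('wrist')[:,:,::-1]
cv2.imwrite('pics/w3.png',im)
print(proj(c,[[.4837,-.0112,.062],[.4837,-.0112,.028],r.get_state()['tool_pos']]))
```

```text
t 3.30 p [ 0.4814 -0.0208  0.0903] yaw 0.0766 tiltxy [-0.0005 -0.005 ] F [ 0.21 -0.43 -0.1 ] op 0.303 q7 -0.58
[0.5, -2.4, 12.8, 0.001, 0.0, -0.004]
[0.5, -2.3, 12.8, 0.001, 0.0, -0.004]
[0.6, -2.3, 12.8, 0.001, 0.0, -0.004]
[0.6, -2.3, 12.8, 0.001, 0.0, -0.004]
[[326.34874695 217.80885968]
 [325.57221473 202.09603236]
 [321.67383575 251.61415905]]
```

View pics/w3.png

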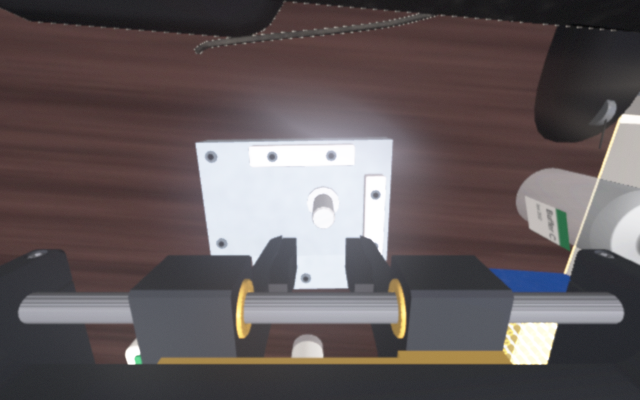

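Run:
```python
from plan import *
st(); plan([.4825,-.0105,.07],.0934,4)
```

```text
t 3.35 p [ 0.4814 -0.0208  0.0902] yaw 0.0767 tiltxy [-0.0004 -0.005 ] F [0.82 0.39 0.04] op 0.301 q7 -0.58
[0.5, -2.6, 5.0, 0.001, 0.0, -0.004]
[0.5, -2.6, 5.0, 0.001, 0.0, -0.004]
[0.5, -2.6, 5.1, 0.001, 0.0, -0.004]
[0.5, -2.6, 5.1, 0.001, 0.0, -0.004]
```

Emit:
play_rows(
  increments=[
    [0.3,0.3,-1.3,2.5,0,0,-0.002],
    [0.3,0.3,-1.3,2.5,0,0,-0.002],
    [0.3,0.3,-1.3,2.5,0,0,-0.002],
    [0.3,0.3,-1.3,2.5,0,0,-0.002],
    [0.3,0.3,-1.3,2.5,0,0,-0.002],
    [0.3,0.3,-1.3,2.5,0,0,-0.002],
    [0.3,0.3,-1.3,2.5,0,0,-0.002],
    [0.3,0.3,-1.3,2.5,0,0,-0.002],
  ],
)

```text
clock: 4.35
tool_pos: [0.4833, -0.0092, 0.0691]
eef_rot: [0.999, 0.047, -0.0, 0.002]
contact_force: [-0.1, 0.2, 0.7]
opening: 0.297
```

Run:
```python
from plan import *
st();c=r.get_calibration('wrist'); im=r.snapshot('wrist')[:,:,::-1]
st();cv2.imwrite('pics/w4.png',im)
plan([.4825,-.0105,.039],.0934,4)
print(proj(c,[[.4837,-.0112,.062],[.4837,-.0112,.028],r.get_state()['tool_pos']]))
```

```text
t 4.35 p [ 0.4833 -0.0092  0.0691] yaw 0.0943 tiltxy [ 0.0002 -0.0047] F [-0.1   0.17  0.71] op 0.297 q7 -0.61
t 4.40 p [ 0.4833 -0.0089  0.0688] yaw 0.0947 tiltxy [-0.0001 -0.0044] F [-0.52 -0.05 -0.51] op 0.298 q7 -0.61
[-0.2, 0.3, 7.5, 0.001, 0.0, 0.0]
[-0.2, 0.3, 7.5, 0.001, 0.0, 0.0]
[-0.2, 0.4, 7.5, 0.001, 0.0, 0.0]
[-0.2, 0.4, 7.5, 0.001, 0.0, 0.0]
[[321.90954381 249.26239456]
 [321.75468117 227.14023596]
 [321.55133037 250.98695311]]
```

View pics/w4.png

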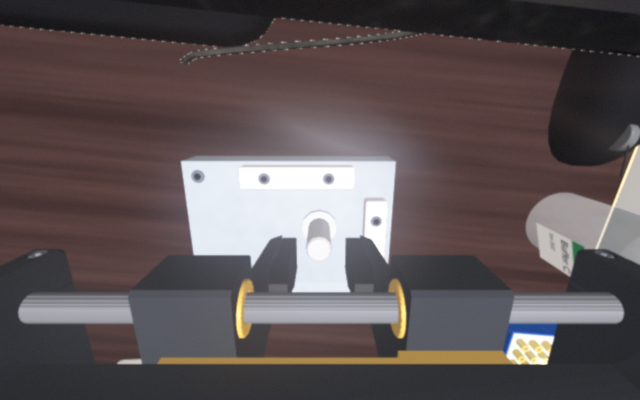

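Emit:
play_rows(
  increments=[
    [0.3,-0.2,0,5,0,0,0],
    [0.3,-0.2,0,5,0,0,0],
    [0.3,-0.2,0,5,0,0,0],
    [0.3,-0.2,0,5,0,0,0],
    [0.3,0,0,4,0,0,0],
    [0.3,0,0,3,0,0,0],
    [0.3,0,0,2,0,0,0],
    [0.3,0,0,0,0,0,0],
  ],
  grip_force=12,
)

```text
clock: 5.4
tool_pos: [0.4823, -0.0093, 0.0375]
eef_rot: [0.999, 0.047, -0.0, 0.002]
contact_force: [-0.2, -0.4, -0.6]
opening: 0.301
```

Run:
```python
from plan import *
st();im=r.snapshot('wrist')[:,:,::-1]
cv2.imwrite('pics/w5.png',im)
cv2.imwrite('pics/s5.png',cv2.resize(r.snapshot('scene')[100:250,180:350,::-1],None,fx=4,fy=4))
```

```text
t 5.40 p [ 0.4823 -0.0093  0.0375] yaw 0.0947 tiltxy [-0.0004 -0.0046] F [-0.19 -0.4  -0.65] op 0.301 q7 -0.63
```

View pics/w5.png

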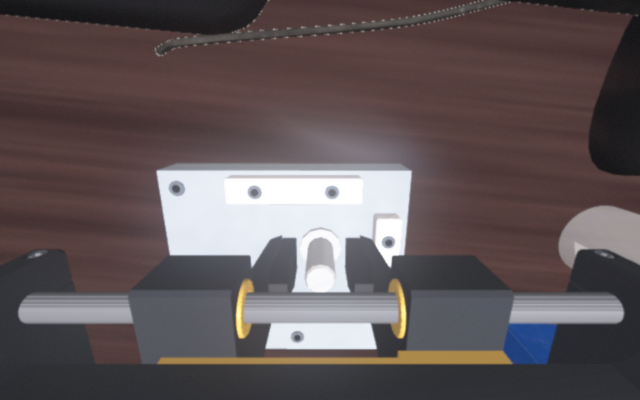

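View pics/s5.png

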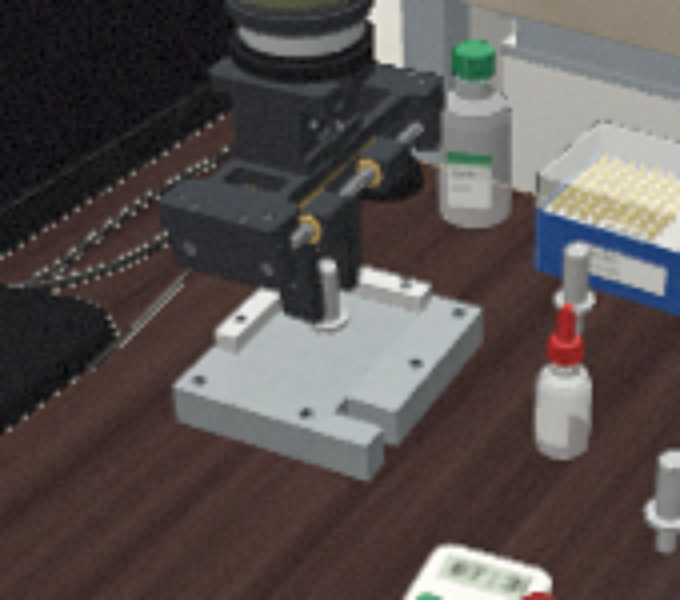

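Run:
```python
from plan import *
p=r.get_state()['tool_pos'];c=r.get_calibration('wrist')
print(proj(c,[[p[0],p[1]+d,.062] for d in (-.005,0,.005)]),proj(c,[[p[0],p[1]+d,.028] for d in (-.005,0,.005)]))
```

```text
[[320.7903462  284.42788031]
 [321.79039315 275.13281453]
 [322.81129725 265.64388938]] [[320.84148708 251.89262529]
 [321.65090079 244.10176549]
 [322.47394343 236.17972306]]
```

Emit:
play_rows(
  increments=[
    [0,0,0,0,0,0,0],
    [0,0,0,0,0,0,0],
    [0,0,0,0,0,0,0],
    [0,0,0,0,0,0,0],
    [0,0,0,0,0,0,0],
    [0,0,0,-4,0,0,0],
    [0,0,0,-6,0,0,0],
    [0,0,0,-8,0,0,0],
  ],
  grip_force=15,
)

```text
clock: 6.5
tool_pos: [0.4822, -0.0092, 0.0567]
eef_rot: [0.999, 0.047, -0.0, 0.002]
contact_force: [-0.1, 0.4, -0.5]
opening: 0.162
```

Run:
```python
from plan import *
st()
```

```text
t 6.50 p [ 0.4822 -0.0092  0.0567] yaw 0.0947 tiltxy [-0.0006 -0.0048] F [-0.14  0.38 -0.5 ] op 0.162 q7 -0.62
```

Emit:
play_rows(
  increments=[
    [0,0,0,-8,0,0,0],
    [0,0,0,-8,0,0,0],
    [0,0,0,-8,0,0,0],
    [0,0,0,-6,0,0,0],
    [0,0,0,-3,0,0,0],
    [0,0,0,0,0,0,0],
    [0,0,0,0,0,0,0],
    [0,0,0,0,0,0,0],
  ],
)

```text
clock: 7.5
tool_pos: [0.4824, -0.0093, 0.0929]
eef_rot: [0.999, 0.047, 0.0, 0.002]
contact_force: [0.4, 0.6, -0.4]
opening: 0.164
```

Run:
```python
from plan import *
st();c=r.get_calibration('wrist'); im=r.snapshot('wrist')[:,:,::-1]
cv2.imwrite('pics/w6.png',im)
cv2.imwrite('pics/s6.png',cv2.resize(r.snapshot('scene')[100:250,180:350,::-1],None,fx=4,fy=4))
th=.0934;R=np.array([[np.cos(th),-np.sin(th)],[np.sin(th),np.cos(th)]])
N=np.array([[-.0525,-.03],[-.0375,-.03],[-.0525,-.06],[-.0375,-.06]])@R.T+[.46515,-.028]
print(proj(c,np.c_[N,[.024]*4]))
print('pin in stage est', R.T@(r.get_state()['tool_pos'][:2]-np.array([.46515,-.028])))
```

```text
t 7.50 p [ 0.4824 -0.0093  0.0929] yaw 0.0942 tiltxy [ 0.0006 -0.0047] F [ 0.44  0.65 -0.4 ] op 0.164 q7 -0.58
[[234.12878598 265.62803696]
 [252.43492599 265.63464152]
 [237.10481595 297.26458901]
 [254.78116198 297.27234197]]
pin in stage est [0.01894808 0.01701329]
```

View pics/w6.png

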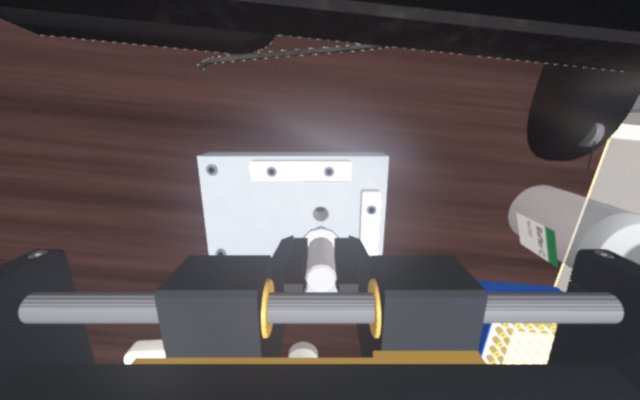

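View pics/s6.png

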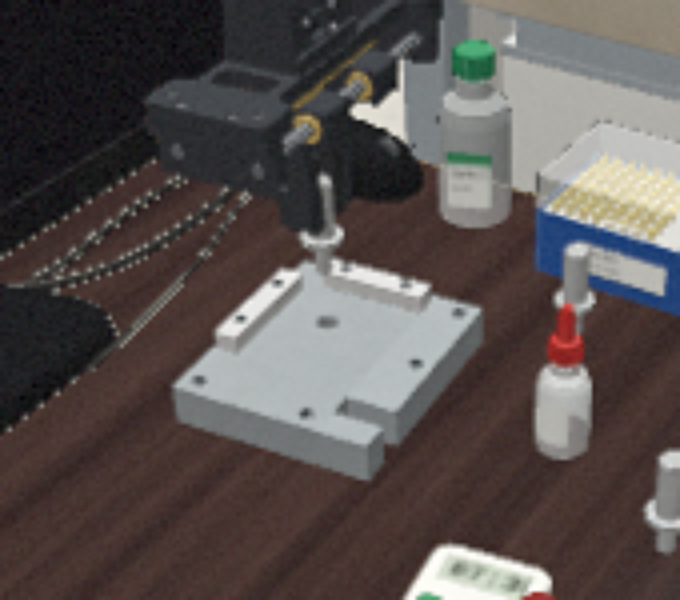

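Run:
```python
from plan import *
c=r.get_calibration('wrist');print(-c['R'].T@c['t'])
st(); plan([.4231,-.0745,.0925],.0934,8)
```

```text
[0.47517754 0.06342433 0.23940102]
t 7.60 p [ 0.4824 -0.0093  0.0929] yaw 0.0941 tiltxy [ 0.0006 -0.0046] F [-0.17 -0.29 -0.53] op 0.164 q7 -0.58
[-8.1, 7.4, 0.1, 0.001, -0.0, 0.0]
[-8.1, 7.4, 0.1, 0.001, -0.0, 0.0]
[-8.1, 7.4, 0.1, 0.001, -0.0, 0.0]
[-8.1, 7.4, 0.1, 0.001, -0.0, 0.0]
[-8.1, 7.4, 0.1, 0.001, -0.0, 0.0]
[-8.1, 7.4, 0.1, 0.001, -0.0, 0.0]
[-8.1, 7.4, 0.1, 0.001, -0.0, 0.0]
[-8.1, 7.4, 0.1, 0.001, -0.0, 0.0]
```

Emit:
play_rows(
  increments=[
    [0,-6,5.5,0,0,0,0],
    [0,-11,10,0,0,0,0],
    [0,-13,12,0,0,0,0],
    [0,-13,12,0,0,0,0],
    [0,-10,9,0,0,0,0],
    [0,-6,5.5,0,0,0,0],
    [0,-3,2.5,0,0,0,0],
    [0,-1,1,0,0,0,0],
  ],
)

```text
clock: 8.6
tool_pos: [0.4199, -0.0779, 0.0933]
eef_rot: [0.999, 0.046, -0.001, 0.003]
contact_force: [0.1, 0.3, 0.0]
opening: 0.164
```

Run:
```python
from plan import *
st();im=r.snapshot('wrist')[:,:,::-1]
cv2.imwrite('pics/w7.png',im)
st(); plan([.4231,-.0745,.0925],.0934,4)
```

```text
t 8.60 p [ 0.4199 -0.0779  0.0933] yaw 0.0922 tiltxy [-0.0009 -0.0055] F [0.11 0.28 0.04] op 0.164 q7 -0.54
t 8.65 p [ 0.4199 -0.078   0.0933] yaw 0.0921 tiltxy [-0.0009 -0.0055] F [-0.88 -0.47  0.18] op 0.160 q7 -0.54
[0.9, -0.8, 0.2, 0.001, 0.0, -0.0]
[0.9, -0.8, 0.2, 0.001, 0.0, -0.0]
[0.9, -0.8, 0.2, 0.001, 0.0, -0.0]
[0.9, -0.8, 0.2, 0.001, 0.0, -0.0]
```

View pics/w7.png

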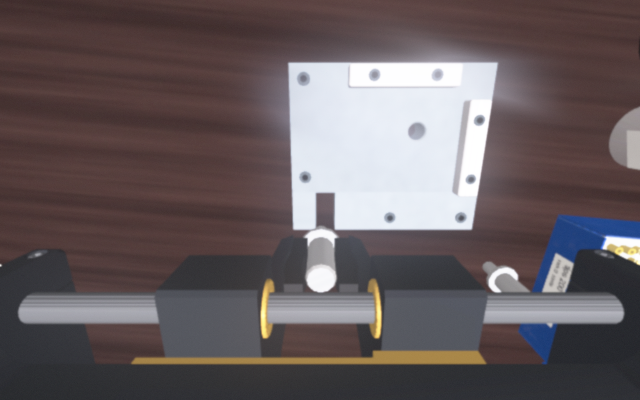

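Emit:
play_rows(
  increments=[
    [0,1.5,-1.5,1,0.002,0,0],
    [0,1.2,-1.2,2,0.002,0,0],
    [0,0.5,-0.6,3,0.001,0,0],
    [0,0.2,-0.1,5,0,0,0],
    [0,0,0,5,0,0,0],
    [0,0,0,4,0,0,0],
    [0,0,0,2,0,0,0],
    [0,0,0,0,0,0,0],
  ],
)

```text
clock: 9.65
tool_pos: [0.4242, -0.0727, 0.0692]
eef_rot: [0.999, 0.047, -0.0, -0.0]
contact_force: [-0.4, -0.2, -0.3]
opening: 0.165
```

Run:
```python
from plan import *
st();im=r.snapshot('wrist')[:,:,::-1]
crop(im,240,100,420,260,4,'pics/w8.png')
st(); plan([.4231,-.0745,.0385],.0934,8)
cv2.imwrite('pics/s8.png',cv2.resize(r.snapshot('scene')[100:250,180:350,::-1],None,fx=4,fy=4))
```

```text
t 9.65 p [ 0.4242 -0.0727  0.0692] yaw 0.0944 tiltxy [-0.0007  0.0007] F [-0.43 -0.2  -0.29] op 0.165 q7 -0.57
t 9.70 p [ 0.4243 -0.0727  0.0693] yaw 0.0943 tiltxy [-0.0005  0.0007] F [ 0.32 -0.17  0.41] op 0.167 q7 -0.57
[-0.2, 0.2, 3.9, -0.0, 0.0, 0.0]
[-0.2, 0.2, 3.9, -0.0, 0.0, 0.0]
[-0.2, 0.2, 3.9, -0.0, 0.0, 0.0]
[-0.2, 0.2, 3.9, -0.0, 0.0, 0.0]
[-0.2, 0.2, 3.9, -0.0, 0.0, 0.0]
[-0.2, 0.2, 3.9, -0.0, 0.0, 0.0]
[-0.2, 0.2, 3.9, -0.0, 0.0, 0.0]
[-0.2, 0.2, 3.9, -0.0, 0.0, 0.0]
```

View pics/w8.png

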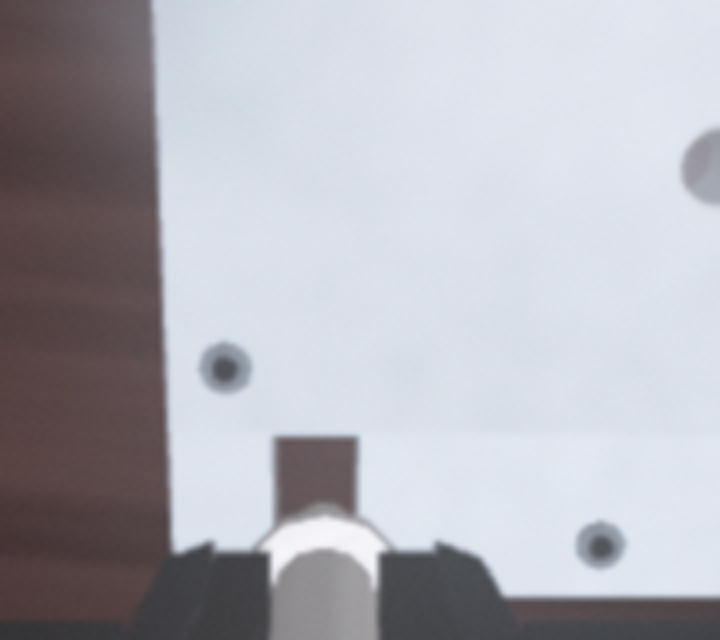

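View pics/s8.png

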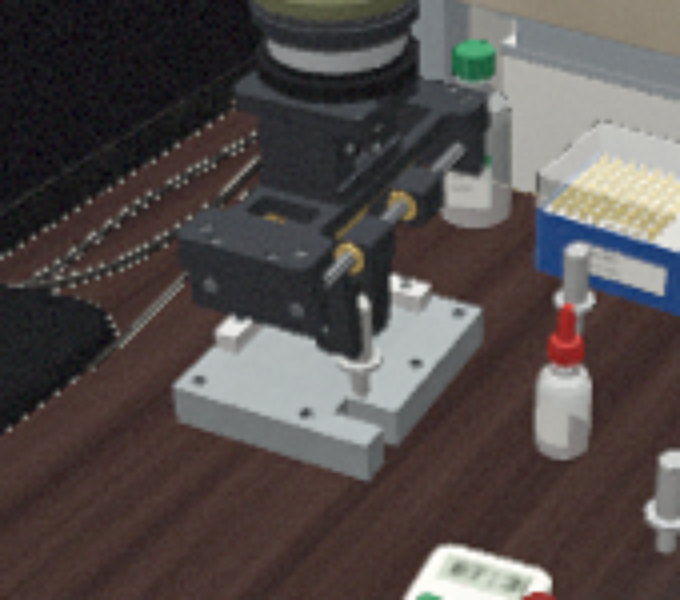

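Emit:
play_rows(
  increments=[
    [0,-0.7,0.8,2,0,0,0],
    [0,-0.5,0.6,3,0,0,0],
    [0,-0.2,0.3,3,0,0,0],
    [0,0,0,2,0,0,0],
    [0,0,0,1,0,0,0],
    [0,0,0,0,0,0,0],
    [0,0,0,0,0,0,0],
    [0,0,0,0,0,0,0],
  ],
)

```text
clock: 10.75
tool_pos: [0.4232, -0.0747, 0.0579]
eef_rot: [0.999, 0.047, 0.0, -0.0]
contact_force: [-0.4, 0.4, -0.5]
opening: 0.163
```

Run:
```python
from plan import *
st();im=r.snapshot('wrist')[:,:,::-1]
crop(im,240,100,420,260,4,'pics/w9.png')
cv2.imwrite('pics/s9.png',cv2.resize(r.snapshot('scene')[150:230,220:310,::-1],None,fx=8,fy=7))
```

```text
t 10.75 p [ 0.4232 -0.0747  0.0579] yaw 0.0941 tiltxy [0.0004 0.0009] F [-0.45  0.43 -0.46] op 0.163 q7 -0.61
```

View pics/w9.png

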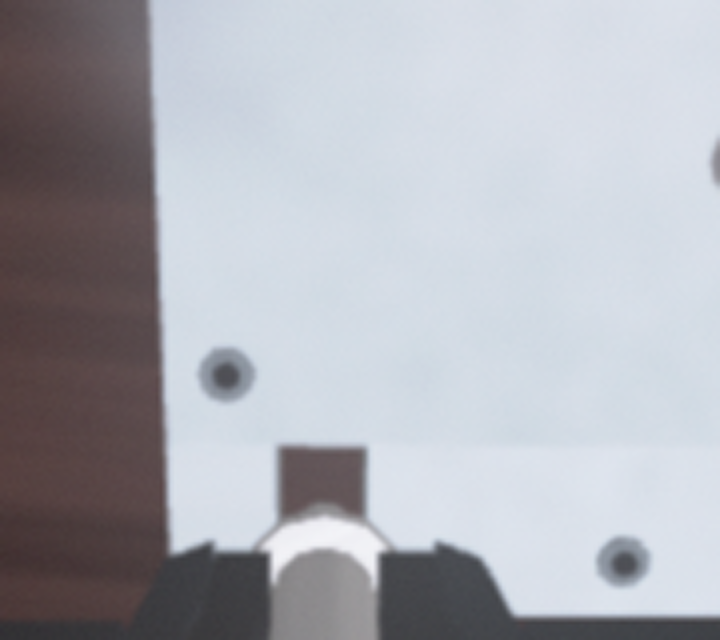

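View pics/s9.png

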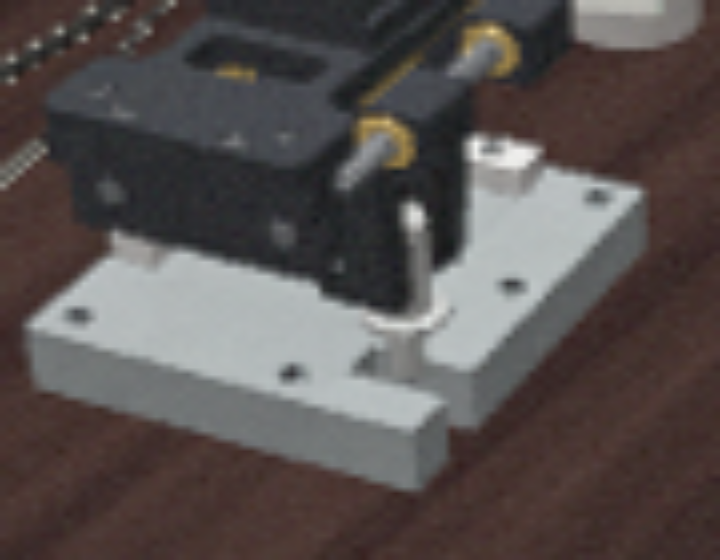

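Emit:
play_rows(
  increments=[
    [0,-0.3,0,3,0,0,0],
    [0,0,0,4,0,0,0],
    [0,0,0,4,0,0,0],
    [0,0,0,4,0,0,0],
    [0,0,0,3,0,0,0],
    [0,0,0,2,0,0,0],
    [0,0,0,0,0,0,0],
    [0,0,0,0,0,0,0],
  ],
)

```text
clock: 11.85
tool_pos: [0.4241, -0.0749, 0.0382]
eef_rot: [0.999, 0.047, 0.0, -0.001]
contact_force: [-0.9, 0.5, -0.7]
opening: 0.158
```

Run:
```python
from plan import *
st();im=r.snapshot('wrist')[:,:,::-1]
crop(im,240,100,420,260,4,'pics/w10.png')
cv2.imwrite('pics/s10.png',cv2.resize(r.snapshot('scene')[150:230,220:310,::-1],None,fx=8,fy=7))
```

```text
t 11.85 p [ 0.4241 -0.0749  0.0382] yaw 0.0937 tiltxy [0.0007 0.0013] F [-0.88  0.54 -0.74] op 0.158 q7 -1.46
```

View pics/s10.png

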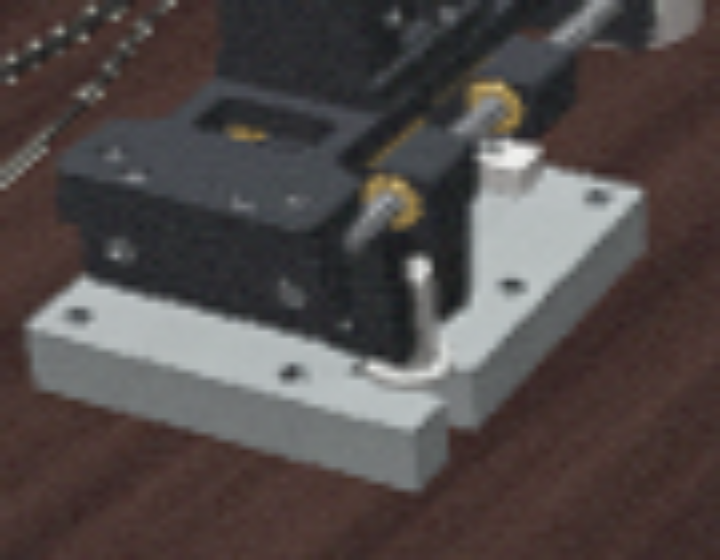

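Emit:
play_rows(
  increments=[
    [0,0,0,0.7,0,0,0],
    [0,0,0,0,0,0,0],
    [0.3,0,0,0,0,0,0],
    [0.35,0,0,0,0,0,0],
    [0.35,0,0,0,0,0,0],
    [0.35,0,0,0,0,0,0],
    [0.35,0,0,0,0,0,0],
    [0.35,0,0,0,0,0,0],
  ],
)

```text
clock: 12.95
tool_pos: [0.4242, -0.0749, 0.0377]
eef_rot: [0.999, 0.047, 0.001, -0.0]
contact_force: [-0.1, -0.3, 0.4]
opening: 0.349
```

Run:
```python
from plan import *
st();im=r.snapshot('wrist')[:,:,::-1]; print(r.get_state()['q'])
crop(im,240,140,420,300,4,'pics/w11.png')
cv2.imwrite('pics/s11.png',cv2.resize(r.snapshot('scene')[150:230,220:310,::-1],None,fx=8,fy=7))
```

```text
t 12.95 p [ 0.4242 -0.0749  0.0377] yaw 0.0939 tiltxy [0.0011 0.0007] F [-0.07 -0.33  0.39] op 0.349 q7 -1.46
[ 0.13759726  0.87129706 -0.1114204   2.27661104  1.6221066   0.0845023
 -1.46265213]
```

View pics/w11.png

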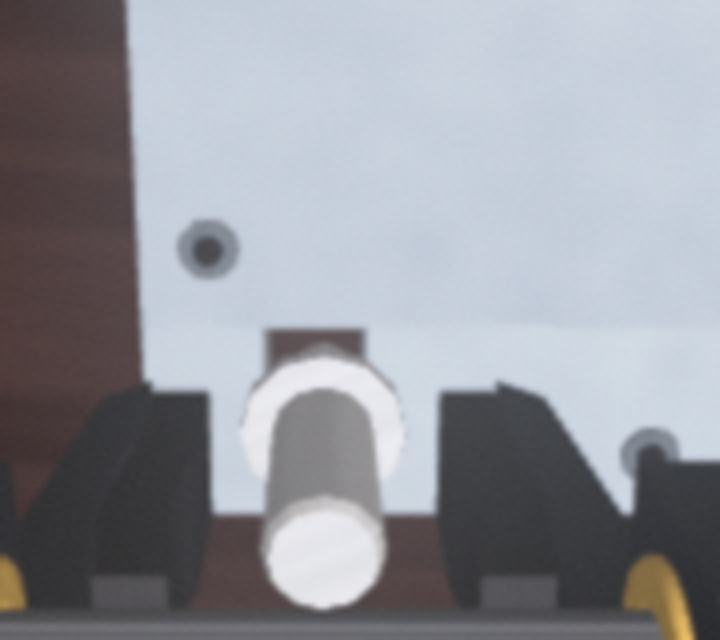

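View pics/s11.png

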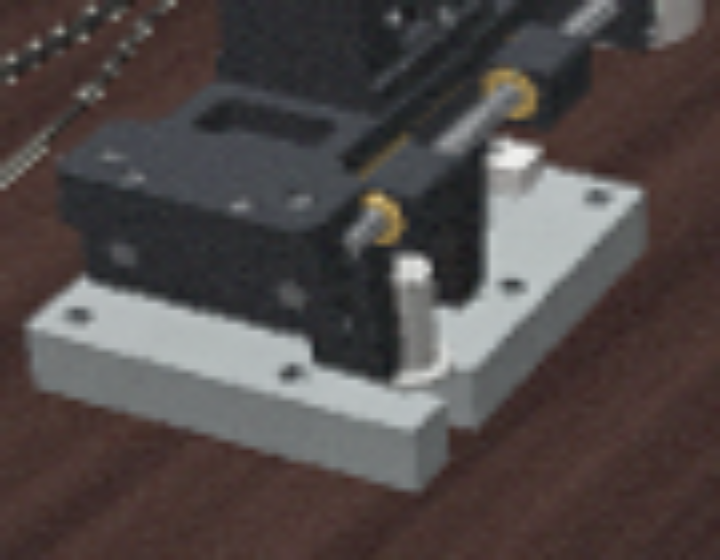

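Emit:
play_rows(
  increments=[
    [0.35,0,0,-6,0,0,0],
    [0.35,0,0,-12,0,0,0],
    [0.35,0,0,-20,0,0,0],
    [0.35,0,0,-25,0,0,0],
    [0.4,0,0,-30,0,0,0],
    [0.5,0,0,-30,0,0,0],
    [0.6,0,0,-20,0,0,0],
    [0.7,0,0,-8,0,0,0],
  ],
)

```text
clock: 14.05
tool_pos: [0.4223, -0.0753, 0.1927]
eef_rot: [0.999, 0.047, -0.002, -0.0]
contact_force: [1.2, -0.9, -0.9]
opening: 0.682
```

Run:
```python
from plan import *
st(); print(r.get_state()['q']);im=r.snapshot('top')[:,:,::-1]
crop(im,225,180,325,275,8,'pics/t12.png')
st(); plan([.5063,-.3027,.18],-.081,8)
```

```text
t 14.05 p [ 0.4223 -0.0753  0.1927] yaw 0.0946 tiltxy [-0.0044 -0.0002] F [ 1.22 -0.92 -0.92] op 0.682 q7 -0.58
[ 0.51743836  0.60194902 -0.69720993  2.16267872  0.68395435  0.61274954
 -0.58201883]
t 14.10 p [ 0.4225 -0.0754  0.193 ] yaw 0.0948 tiltxy [-0.004  -0.0005] F [ 0.05 -0.21  0.95] op 0.700 q7 -0.58
[7.7, 29.3, 1.6, 0.0, 0.0, 0.022]
[8.4, 29.1, 1.6, 0.0, 0.0, 0.022]
[9.0, 28.9, 1.6, 0.0, 0.0, 0.022]
[9.7, 28.7, 1.6, 0.0, 0.0, 0.022]
[10.3, 28.5, 1.6, 0.0, 0.0, 0.022]
[10.9, 28.3, 1.6, 0.0, 0.0, 0.022]
[11.5, 28.0, 1.6, 0.0, 0.0, 0.022]
[12.1, 27.7, 1.6, 0.0, 0.0, 0.022]
```

View pics/t12.png

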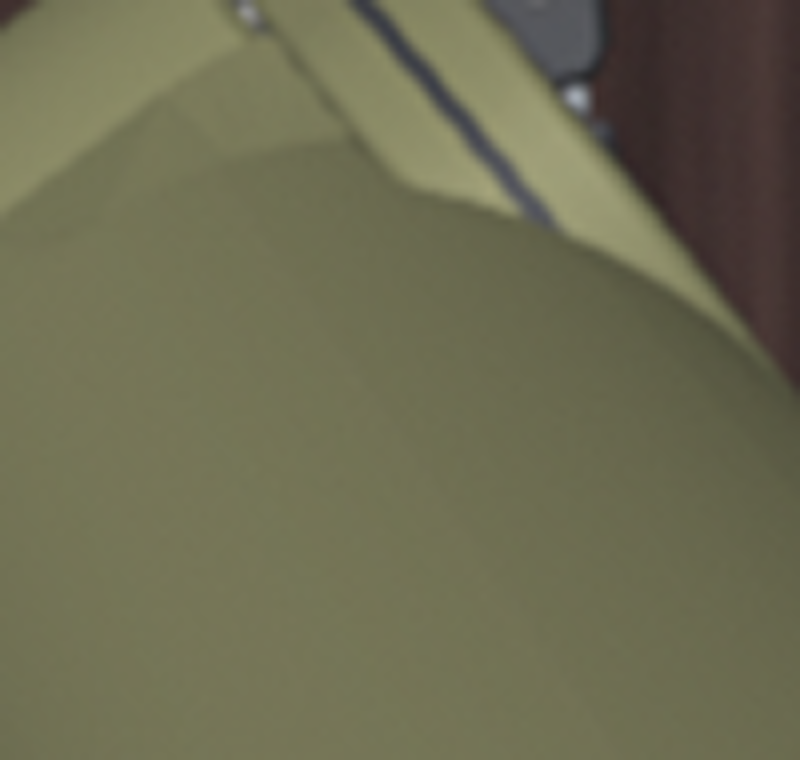

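Emit:
play_rows(
  increments=[
    [0.8,5,18,0,0,0,0.015],
    [0.9,10,35,0,0,0,0.028],
    [1,12,39,1,0,0,0.03],
    [1,13,39,2,0,0,0.03],
    [1,14,38,2,0,0,0.03],
    [1,14,32,2,0,0,0.022],
    [1,8,17,2,0,0,0.013],
    [1,3,7,1,0,0,0.005],
  ],
)

```text
clock: 15.1
tool_pos: [0.5045, -0.3051, 0.1742]
eef_rot: [0.999, -0.04, -0.008, 0.0]
contact_force: [-0.3, 0.4, -0.1]
opening: 0.999
```

Run:
```python
from plan import *
st();im=r.snapshot('top')[:,:,::-1]
crop(im,225,180,325,275,8,'pics/t13.png')
st();c=r.get_calibration('wrist');im=r.snapshot('wrist')[:,:,::-1];cv2.imwrite('pics/w13.png',im)
B=np.array([[.027,.027],[.027,-.027],[-.027,-.027],[-.027,.027],[0,0]]);th=-.081
R=np.array([[np.cos(th),-np.sin(th)],[np.sin(th),np.cos(th)]])
print(proj(c,np.c_[B@R.T+[.5063,-.3027],[.05]*5]))
plan([.5063,-.3027,.1],-.081,8)
```

```text
t 15.10 p [ 0.5045 -0.3051  0.1742] yaw -0.0793 tiltxy [-0.0152  0.0004] F [-0.31  0.38 -0.07] op 0.999 q7 -0.20
t 15.15 p [ 0.5044 -0.3058  0.174 ] yaw -0.0799 tiltxy [-0.0154 -0.0001] F [ 0.42 -1.08 -0.14] op 1.001 q7 -0.20
[[354.42706267 161.47179546]
 [352.60603536 216.68937823]
 [297.27607763 216.36999387]
 [295.983403   161.30540786]
 [325.0266426  189.71330509]]
[0.4, -0.3, 9.3, 0.0, 0.002, 0.0]
[0.4, -0.3, 9.3, 0.0, 0.002, 0.0]
[0.3, -0.3, 9.3, 0.0, 0.002, 0.0]
[0.3, -0.3, 9.3, 0.0, 0.002, 0.0]
[0.3, -0.3, 9.3, 0.0, 0.002, 0.0]
[0.3, -0.3, 9.3, 0.0, 0.002, 0.0]
[0.3, -0.3, 9.3, 0.0, 0.002, 0.0]
[0.2, -0.2, 9.3, 0.0, 0.002, 0.0]
```

View pics/t13.png

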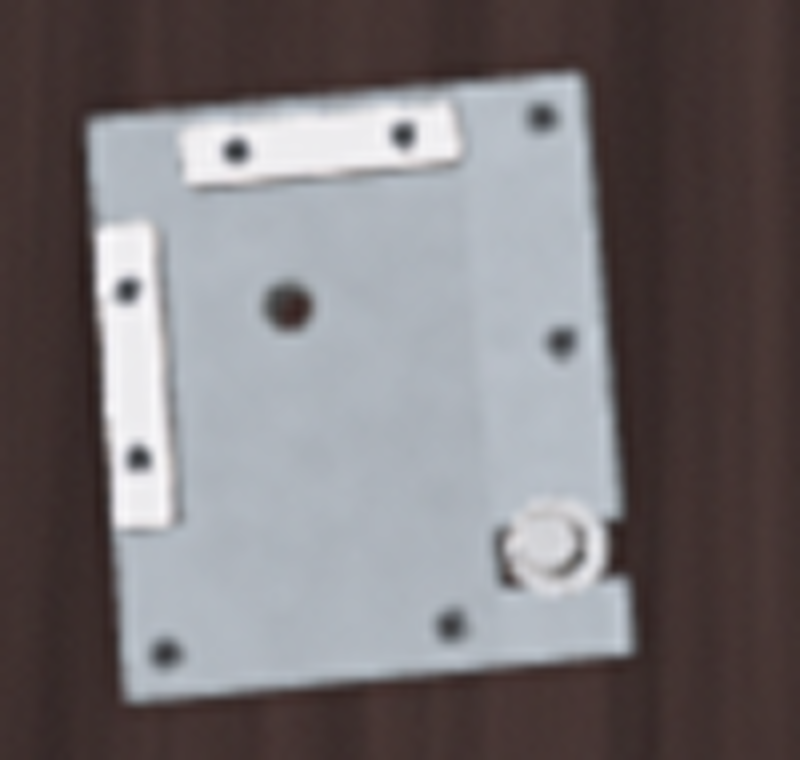

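View pics/w13.png

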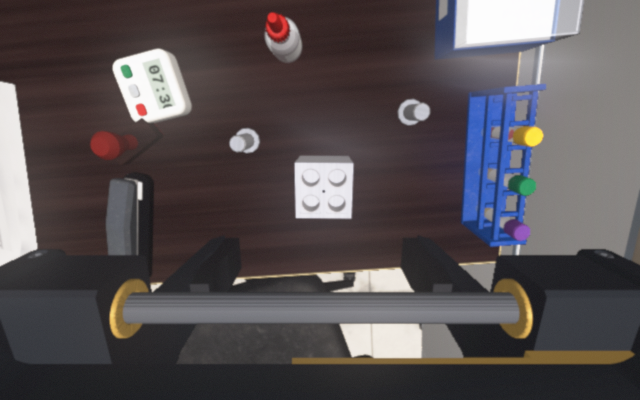

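Emit:
play_rows(
  increments=[
    [1,0.5,-0.5,8,0,0.003,0],
    [1,0.5,-0.5,15,0,0.003,0],
    [1,0.4,-0.4,20,0,0.003,0],
    [1,0.4,-0.4,20,0,0.003,0],
    [1,0.4,-0.4,15,0,0.003,0],
    [1,0.2,-0.2,8,0,0.001,0],
    [1,0.1,0,4,0,0,0],
    [1,0,0,1,0,0,0],
  ],
)

```text
clock: 16.2
tool_pos: [0.5054, -0.2963, 0.0777]
eef_rot: [0.999, -0.035, -0.0, -0.001]
contact_force: [-0.8, -0.3, -0.2]
opening: 0.999
```

```bash
python3 - <<'E'
from plan import *
st();c=r.get_calibration('wrist');im=r.snapshot('wrist')[:,:,::-1];cv2.imwrite('pics/w14.png',im)
B=np.array([[.027,.027],[.027,-.027],[-.027,-.027],[-.027,.027],[0,0]]);th=-.081
R=np.array([[np.cos(th),-np.sin(th)],[np.sin(th),np.cos(th)]])
print(proj(c,np.c_[B@R.T+[.5063,-.3027],[.05]*5]))
plan([.5063,-.3027,.019],-.081,8)
E
cat >> m1.py <<'E'
th=.0934;R=np.array([[np.cos(th),-np.sin(th)],[np.sin(th),np.cos(th)]])
print('PIN in stage', R.T@(back(c,un([(556,547)],8,225,180),.028)[0,:2]-[.46515,-.028]),R.T@(back(c,un([(546,541)],8,225,180),.062)[0,:2]-[.46515,-.028]))
E
python3 m1.py | tail -1
```

```text
t 16.20 p [ 0.5054 -0.2963  0.0777] yaw -0.0700 tiltxy [-0.0004  0.0022] F [-0.83 -0.32 -0.19] op 0.999 q7 -0.32
[[367.61728592 201.5550263 ]
 [363.19223046 278.73863097]
 [282.6947486  277.94005852]
 [280.44376662 200.65908005]
 [323.47347978 241.2609296 ]]
[0.2, 0.8, 7.3, -0.0, 0.0, 0.001]
[0.2, 0.8, 7.3, -0.0, 0.0, 0.001]
[0.2, 0.8, 7.3, -0.0, 0.0, 0.001]
[0.2, 0.8, 7.3, -0.0, 0.0, 0.001]
[0.2, 0.8, 7.3, -0.0, 0.0, 0.001]
[0.2, 0.8, 7.3, -0.0, 0.0, 0.001]
[0.2, 0.8, 7.3, -0.0, 0.0, 0.001]
[0.2, 0.8, 7.3, -0.0, 0.0, 0.001]
PIN in stage [-0.04386491 -0.04414901] [-0.04397665 -0.0442478 ]
```

View pics/w14.png

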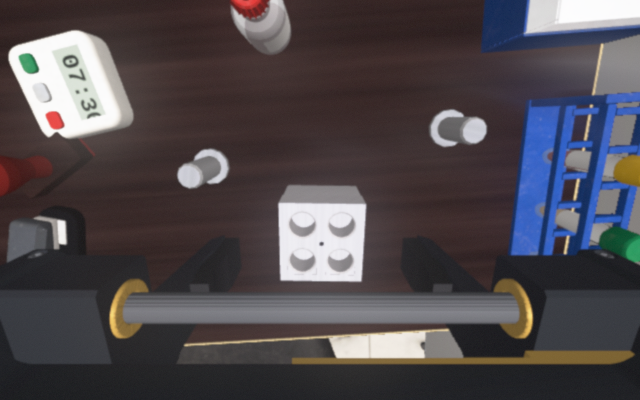

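Emit:
play_rows(
  increments=[
    [1,0,1.5,5,0,0,0.003],
    [1,0,1.5,9,0,0,0.003],
    [1,0,1.3,11,0,0,0.003],
    [1,0,1,11,0,0,0.002],
    [1,0,0.7,10,0,0,0],
    [1,0,0.3,7,0,0,0],
    [1,0,0,4,0,0,0],
    [1,0,0,1,0,0,0],
  ],
)

```text
clock: 17.25
tool_pos: [0.5054, -0.3034, 0.016]
eef_rot: [0.999, -0.041, 0.0, -0.001]
contact_force: [-0.5, -0.1, -0.0]
opening: 1.002
```

Run:
```python
from plan import *
st();c=r.get_calibration('wrist');im=r.snapshot('wrist')[:,:,::-1];cv2.imwrite('pics/w15.png',im)
plan([.5063,-.3027,.019],-.081,2)
```

```text
t 17.25 p [ 0.5054 -0.3034  0.016 ] yaw -0.0824 tiltxy [0.0006 0.0017] F [-0.47 -0.12 -0.02] op 1.002 q7 -0.38
[0.4, -0.4, -1.5, -0.001, -0.0, -0.001]
[0.4, -0.4, -1.5, -0.001, -0.0, -0.001]
```

View pics/w15.png

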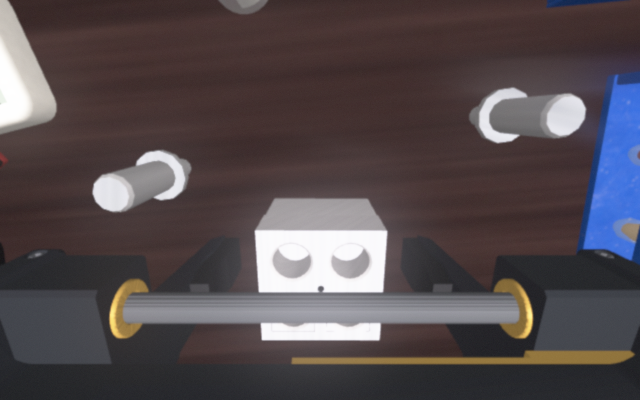

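Emit:
play_rows(
  increments=[
    [1,0,0,-2.5,0,0,0],
    [1,0,0,0,0,0,0],
    [0.8,0,0,0,0,0,0],
    [0,0,0,0,0,0,0],
    [0,0,0,0,0,0,0],
    [0,0,0,0,0,0,0],
    [0,0,0,0,0,0,0],
    [0,0,0,0,0,0,0],
  ],
  grip_force=30,
)

```text
clock: 18.3
tool_pos: [0.506, -0.3037, 0.0197]
eef_rot: [0.999, -0.041, 0.001, -0.0]
contact_force: [0.3, 0.8, 0.7]
opening: 0.612
```

Run:
```python
from plan import *
st()
```

```text
t 18.30 p [ 0.506  -0.3037  0.0197] yaw -0.0825 tiltxy [0.0023 0.0009] F [0.28 0.75 0.73] op 0.612 q7 -0.38
```

Emit:
play_rows(
  increments=[
    [0,0,0,-5,0,0,0],
    [0,0,0,-12,0,0,0],
    [0,0,0,-20,0,0,0],
    [0,0,0,-25,0,0,0],
    [0,0,0,-25,0,0,0],
    [0,0,0,-22,0,0,0],
    [0,0,0,-12,0,0,0],
    [0,0,0,-5,0,0,0],
  ],
)

```text
clock: 19.3
tool_pos: [0.5049, -0.3036, 0.1554]
eef_rot: [0.999, -0.041, 0.001, -0.0]
contact_force: [0.2, 0.4, -2.2]
opening: 0.608
```

Run:
```python
from plan import *
st();cv2.imwrite('pics/s16.png',r.snapshot('scene')[:,:,::-1])
th=.0934;R=np.array([[np.cos(th),-np.sin(th)],[np.sin(th),np.cos(th)]])
t=R@[.008,.002]+[.46515,-.028]; print(t)
plan([*t,.155],.0934,8)
```

```text
t 19.30 p [ 0.5049 -0.3036  0.1554] yaw -0.0817 tiltxy [0.0026 0.0003] F [ 0.21  0.39 -2.21] op 0.608 q7 -0.23
[ 0.4729286 -0.0252626]
[-6.8, -34.3, 0.1, -0.0, -0.0, -0.022]
[-6.1, -34.5, 0.1, -0.0, -0.0, -0.022]
[-5.3, -34.6, 0.1, -0.0, -0.0, -0.022]
[-4.6, -34.7, 0.1, -0.0, -0.0, -0.022]
[-3.8, -34.8, 0.1, -0.0, -0.0, -0.022]
[-3.1, -34.9, 0.1, -0.0, -0.0, -0.022]
[-2.3, -34.9, 0.1, -0.0, -0.0, -0.022]
[-1.5, -35.0, 0.1, -0.0, -0.0, -0.022]
```

View pics/s16.png

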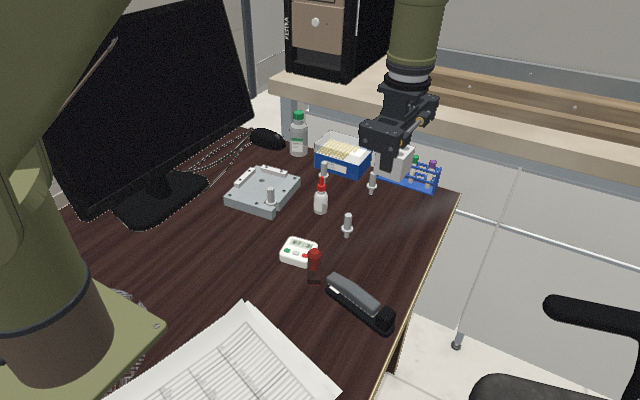

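Emit:
play_rows(
  increments=[
    [0,-4,-20,0,0,0,-0.012],
    [0,-7,-38,0,0,0,-0.025],
    [0,-7,-46,0,0,0,-0.03],
    [0,-6,-48,0,0,0,-0.03],
    [0,-5,-47,0,0,0,-0.03],
    [0,-3,-40,0,0,0,-0.025],
    [0,-1.5,-24,0,0,0,-0.016],
    [0,-1,-12,0,0,0,-0.008],
  ],
)

```text
clock: 20.35
tool_pos: [0.463, -0.0096, 0.1522]
eef_rot: [0.998, 0.055, -0.003, -0.005]
contact_force: [-0.7, 0.0, -2.6]
opening: 0.607
```

Run:
```python
from plan import *
st();cv2.imwrite('pics/w17.png',r.snapshot('wrist')[:,:,::-1])
st();plan([.473,-.0253,.09],.0934,8)
```

```text
t 20.35 p [ 0.463  -0.0096  0.1522] yaw 0.1104 tiltxy [-0.0075  0.0093] F [-0.74  0.01 -2.56] op 0.607 q7 -0.74
t 20.40 p [ 0.4629 -0.0081  0.1524] yaw 0.1122 tiltxy [-0.0072  0.0109] F [-0.68  1.3  -2.99] op 0.605 q7 -0.74
[1.1, 2.4, 7.8, -0.001, 0.001, 0.002]
[1.1, 2.4, 7.8, -0.001, 0.001, 0.002]
[1.1, 2.3, 7.8, -0.001, 0.001, 0.002]
[1.1, 2.3, 7.8, -0.001, 0.001, 0.002]
[1.1, 2.3, 7.8, -0.001, 0.001, 0.002]
[1.1, 2.3, 7.8, -0.001, 0.001, 0.002]
[1.1, 2.3, 7.8, -0.001, 0.001, 0.002]
[1.1, 2.3, 7.8, -0.001, 0.001, 0.002]
```

View pics/w17.png

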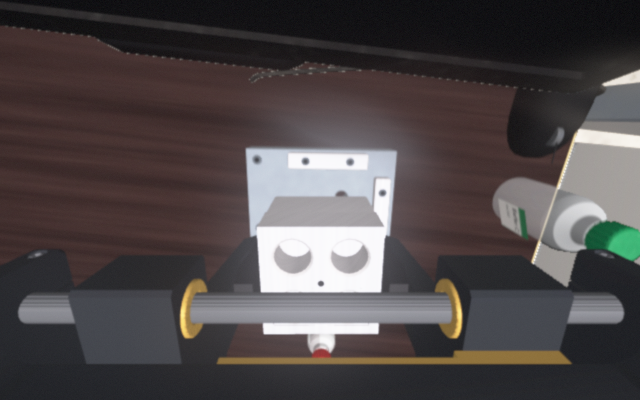

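Emit:
play_rows(
  increments=[
    [0,1.5,3,3,-0.002,0.001,0.003],
    [0,1.5,3,6,-0.002,0.001,0.003],
    [0,1.5,3,9,-0.002,0.001,0.003],
    [0,1.5,3,11,-0.001,0.001,0.003],
    [0,1.2,2.5,11,-0.001,0.001,0.003],
    [0,1,2,9,0,0,0.002],
    [0,0.6,1.2,6,0,0,0.001],
    [0,0.2,0.5,3,0,0,0],
  ],
)

```text
clock: 21.4
tool_pos: [0.4737, -0.0306, 0.0888]
eef_rot: [0.999, 0.043, -0.002, -0.0]
contact_force: [-0.2, -0.1, -3.8]
opening: 0.607
```

Run:
```python
from plan import *
st();cv2.imwrite('pics/w18.png',r.snapshot('wrist')[:,:,::-1])
cv2.imwrite('pics/s18.png',cv2.resize(r.snapshot('scene')[100:250,180:350,::-1],None,fx=4,fy=4))
st();plan([.473,-.0253,.05],.0934,8)
```

```text
t 21.40 p [ 0.4737 -0.0306  0.0888] yaw 0.0860 tiltxy [-0.0037  0.0003] F [-0.15 -0.13 -3.8 ] op 0.607 q7 -0.85
t 21.50 p [ 0.4736 -0.0305  0.0889] yaw 0.0860 tiltxy [-0.0037  0.0003] F [-0.71  1.25 -2.31] op 0.607 q7 -0.85
[-0.0, -0.7, 4.9, -0.0, 0.0, -0.001]
[-0.0, -0.7, 4.9, -0.0, 0.0, -0.001]
[-0.0, -0.7, 4.9, -0.0, 0.0, -0.001]
[-0.0, -0.7, 4.9, -0.0, 0.0, -0.001]
[-0.0, -0.7, 4.9, -0.0, 0.0, -0.001]
[-0.0, -0.7, 4.9, -0.0, 0.0, -0.001]
[-0.0, -0.7, 4.9, -0.0, 0.0, -0.001]
[-0.0, -0.7, 4.9, -0.0, 0.0, -0.001]
```

View pics/w18.png

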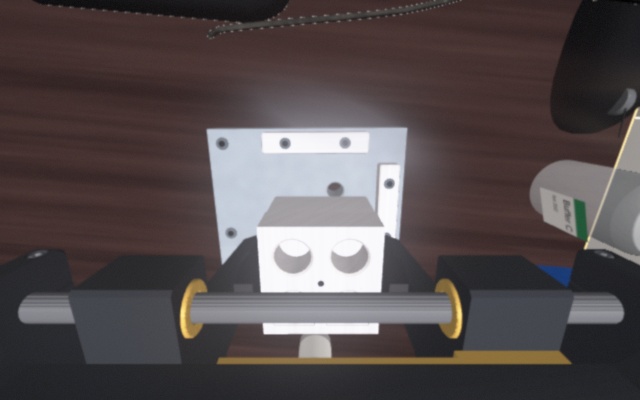

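View pics/s18.png

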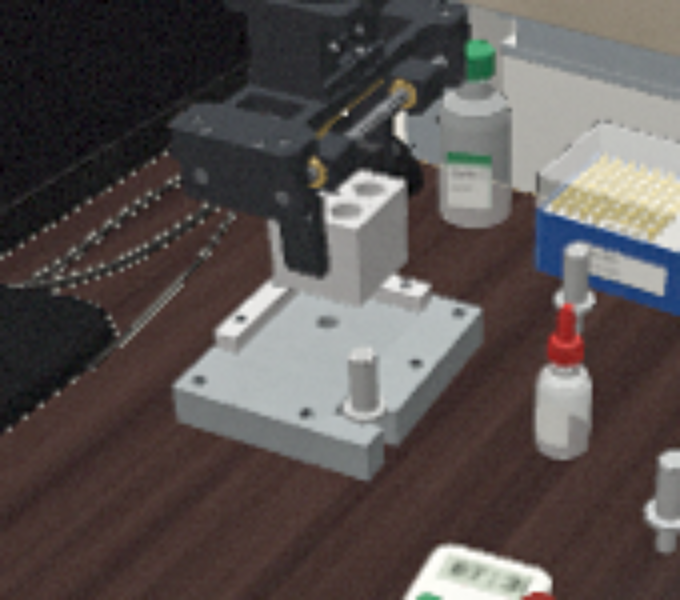

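Emit:
play_rows(
  increments=[
    [0,0,-1,3,0,0.001,-0.002],
    [0,0,-1.2,5,0,0.001,-0.002],
    [0,0,-1.2,7,0,0.001,-0.002],
    [0,0,-1,7,0,0.001,-0.001],
    [0,0,-0.5,6,0,0,0],
    [0,0,-0.2,4,0,0,0],
    [0,0,0,2,0,0,0],
    [0,0,0,0,0,0,0],
  ],
)

```text
clock: 22.5
tool_pos: [0.4736, -0.0244, 0.053]
eef_rot: [0.999, 0.047, 0.001, -0.001]
contact_force: [0.4, -0.0, -2.6]
opening: 0.613
```

Run:
```python
from plan import *
st()
for i in range(3): r.snapshot('top'); st()
```

```text
t 22.50 p [ 0.4736 -0.0244  0.053 ] yaw 0.0944 tiltxy [0.0017 0.0012] F [ 0.44 -0.02 -2.61] op 0.613 q7 -0.96
t 22.55 p [ 0.4737 -0.0243  0.0531] yaw 0.0945 tiltxy [0.002  0.0014] F [-0.51  0.77 -2.27] op 0.614 q7 -0.96
t 22.60 p [ 0.4737 -0.0244  0.0532] yaw 0.0943 tiltxy [0.0022 0.0013] F [ 0.14  0.03 -2.49] op 0.608 q7 -0.96
t 22.65 p [ 0.4738 -0.0244  0.0532] yaw 0.0943 tiltxy [0.0023 0.0014] F [-0.19  0.05 -2.14] op 0.609 q7 -0.96
```

Emit:
play_rows(
  increments=[
    [0,0,0,2,0,-0.001,0],
    [0,0,0,2,0,-0.001,0],
    [0,0,0,2,0,0,0],
    [0,0,0,1.5,0,0,0],
    [0,0,0,1,0,0,0],
    [0,0,0,0.7,0,0,0],
    [0,0,0,0,0,0,0],
    [0,0,0,0,0,0,0],
  ],
)

```text
clock: 23.65
tool_pos: [0.4741, -0.0244, 0.0437]
eef_rot: [0.999, 0.047, 0.0, -0.001]
contact_force: [-0.2, -0.2, -2.3]
opening: 0.613
```

Run:
```python
from plan import *
st()
for i in range(2): r.snapshot('top'); st()
```

```text
t 23.65 p [ 0.4741 -0.0244  0.0437] yaw 0.0941 tiltxy [0.0009 0.0013] F [-0.16 -0.16 -2.26] op 0.613 q7 -0.99
t 23.70 p [ 0.474  -0.0244  0.0437] yaw 0.0940 tiltxy [0.0008 0.0013] F [-0.65  0.08 -2.81] op 0.613 q7 -0.99
t 23.75 p [ 0.4741 -0.0245  0.0437] yaw 0.0939 tiltxy [0.0009 0.0013] F [-1.27  0.06 -2.43] op 0.607 q7 -0.99
```

Emit:
play_rows(
  increments=[
    [0,0,0,0.5,0,0,0],
    [0,0,0,0.5,0,0,0],
    [0,0,0,0.5,0,0,0],
    [0,0,0,0.5,0,0,0],
    [0,0,0,0,0,0,0],
    [0,0,0,0,0,0,0],
    [0,0,0,0,0,0,0],
    [0,0,0,0,0,0,0],
  ],
)

```text
clock: 24.75
tool_pos: [0.4742, -0.0245, 0.0437]
eef_rot: [0.999, 0.047, 0.002, -0.0]
contact_force: [-0.2, -0.5, 1.7]
opening: 0.612
```

Run:
```python
from plan import *
st()
for i in range(2): r.snapshot('top'); st()
```

```text
t 24.75 p [ 0.4742 -0.0245  0.0437] yaw 0.0942 tiltxy [0.0031 0.0004] F [-0.24 -0.49  1.75] op 0.612 q7 -0.99
t 24.80 p [ 0.4741 -0.0245  0.0437] yaw 0.0942 tiltxy [0.003  0.0004] F [0.22 0.7  0.81] op 0.607 q7 -0.99
t 24.85 p [ 0.4741 -0.0245  0.0437] yaw 0.0942 tiltxy [0.003  0.0004] F [0.21 0.07 0.91] op 0.608 q7 -0.99
```

Emit:
play_rows(
  increments=[
    [0,1,-1,0,0,-0.001,0],
    [0,2,-2,0,0,-0.001,0],
    [0,2.5,-2.5,0,0,-0.001,0],
    [0,2,-2,0,0,0,0],
    [0,1.5,-1.5,0,0,0,0],
    [0,1,-1,0,0,0,0],
    [0,0,0,0,0,0,0],
    [0,0,0,0,0,0,0],
  ],
)

```text
clock: 25.85
tool_pos: [0.4843, -0.0126, 0.0437]
eef_rot: [0.999, 0.047, 0.0, -0.0]
contact_force: [0.1, -0.2, 0.0]
opening: 0.613
```

```bash
cat >> plan.py <<'E'
def stg():
    th=.0934;R=np.array([[np.cos(th),-np.sin(th)],[np.sin(th),np.cos(th)]])
    s=r.get_state();print('stage mm',np.round(1e3*R.T@(s['tool_pos'][:2]-np.array([.46515,-.028])),2),'Fst',np.round(R.T@s['contact_force'][:2],2),'Mz %.2f'%s['moment'][2],'Fz %.2f'%s['contact_force'][2])
E
python3 - <<'E'
from plan import *
st();stg()
im=r.snapshot('wrist')[:,:,::-1];cv2.imwrite('pics/w20.png',im);stg()
E
```

```text
t 25.85 p [ 0.4843 -0.0126  0.0437] yaw 0.0941 tiltxy [0.0007 0.0005] F [ 0.14 -0.23  0.03] op 0.613 q7 -0.97
stage mm [20.54 13.5 ] Fst [ 0.11 -0.25] Mz 0.03 Fz 0.03
stage mm [20.52 13.49] Fst [ 0.95 -0.25] Mz 0.02 Fz 0.16
```

View pics/w20.png

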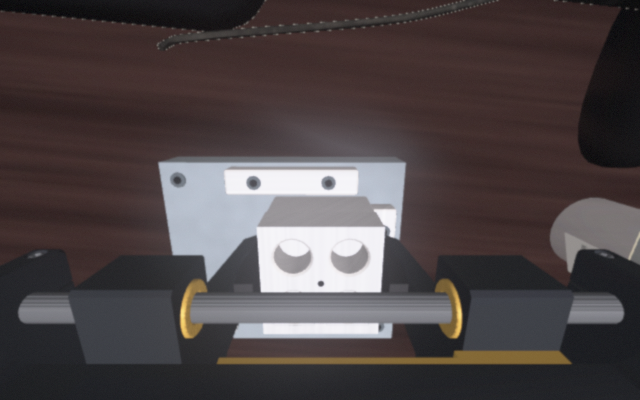

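Emit:
play_rows(
  increments=[
    [0,0.5,-0.7,0,0,0,0],
    [0,0.5,-0.7,0,0,0,0],
    [0,0.5,-0.7,0,0,0,0],
    [0,0.5,-0.7,0,0,0,0],
    [0,0.3,-0.5,0,0,0,0],
    [0,0.3,-0.5,0,0,0,0],
    [0,0.3,-0.5,0,0,0,0],
    [0,0.3,-0.5,0,0,0,0],
  ],
)

```text
clock: 26.9
tool_pos: [0.4852, -0.0092, 0.0438]
eef_rot: [0.999, 0.046, -0.001, 0.001]
contact_force: [-1.9, -2.6, 3.3]
opening: 0.609
```

Run:
```python
from plan import *
st();stg()
r.snapshot('wrist');stg();r.snapshot('wrist');stg();st()
```

```text
t 26.90 p [ 0.4852 -0.0092  0.0438] yaw 0.0929 tiltxy [-0.0028 -0.0031] F [-1.86 -2.56  3.27] op 0.609 q7 -0.97
stage mm [21.68 16.87] Fst [-2.09 -2.38] Mz -0.04 Fz 3.27
stage mm [21.67 16.88] Fst [-2.95 -0.73] Mz 0.00 Fz 3.47
stage mm [21.69 16.87] Fst [-2.65 -0.76] Mz 0.02 Fz 3.77
t 27.00 p [ 0.4852 -0.0092  0.0438] yaw 0.0929 tiltxy [-0.0027 -0.0031] F [-2.57 -1.01  3.77] op 0.614 q7 -0.97
```

Emit:
play_rows(
  increments=[
    [0,1,-1.2,0,0,0,0],
    [0,1,-1.2,0,0,0,0],
    [0,1,-1.5,0,0,0,0],
    [0,1,-1.5,0,0,0,0],
    [0,1,-1.5,0,0,0,0],
    [0,1,-1.5,0,0,0,0],
    [0,1,-1.5,0,0,0,0],
    [0,1,-1.5,0,0,0,0],
  ],
)

```text
clock: 28.0
tool_pos: [0.4853, -0.009, 0.0445]
eef_rot: [0.999, 0.045, -0.008, 0.013]
contact_force: [-3.6, -4.6, 6.5]
opening: 0.609
```

Run:
```python
from plan import *
st();stg()
for i in range(4): r.snapshot('wrist');stg()
st()
```

```text
t 28.00 p [ 0.4853 -0.009   0.0445] yaw 0.0894 tiltxy [-0.0152 -0.026 ] F [-3.63 -4.59  6.47] op 0.609 q7 -0.97
stage mm [21.83 17.08] Fst [-4.04 -4.23] Mz 0.15 Fz 6.47
stage mm [21.81 17.07] Fst [-4.41 -3.67] Mz 0.20 Fz 7.12
stage mm [21.81 17.05] Fst [-3.61 -4.12] Mz 0.13 Fz 6.61
stage mm [21.8  17.05] Fst [-3.42 -3.93] Mz 0.17 Fz 6.46
stage mm [21.82 17.07] Fst [-4.08 -4.57] Mz 0.16 Fz 6.20
t 28.20 p [ 0.4853 -0.009   0.0445] yaw 0.0894 tiltxy [-0.0152 -0.026 ] F [-3.64 -4.93  6.2 ] op 0.608 q7 -0.97
```

Run:
```python
from plan import *
p=r.get_state()['tool_pos']; plan(p,.0934,1)
```

```text
[0.0, 0.0, 0.0, 0.024, 0.018, -0.004]
```

Emit:
play_rows(
  increments=[
    [0,0.8,-1.2,0.2,0.008,0.006,0],
    [0,0.8,-1.2,0.2,0.008,0.006,0],
    [0,0.8,-1.2,0.2,0.008,0.006,0],
    [0,0.8,-1.2,0.2,0.008,0.006,0],
    [0,1,-1.3,0,0.006,0.004,0],
    [0,1,-1.3,0,0.005,0.003,0],
    [0,1,-1.3,0,0.004,0.003,0],
    [0,1,-1.3,0,0.004,0.003,0],
  ],
)

```text
clock: 29.2
tool_pos: [0.485, -0.0092, 0.0437]
eef_rot: [0.999, 0.043, 0.003, -0.004]
contact_force: [-2.7, -3.5, 5.1]
opening: 0.607
```

Run:
```python
from plan import *
st();stg()
for i in range(3): r.snapshot('scene');stg()
st()
im=r.snapshot('scene')[:,:,::-1];cv2.imwrite('pics/s22.png',cv2.resize(im[120:240,200:340],None,fx=5,fy=5,interpolation=cv2.INTER_CUBIC))
cv2.imwrite('pics/w22.png',r.snapshot('wrist')[:,:,::-1])
p=r.get_state()['tool_pos']; plan(p,.0934,1)
```

```text
t 29.20 p [ 0.485  -0.0092  0.0437] yaw 0.0865 tiltxy [0.0057 0.0087] F [-2.68 -3.53  5.14] op 0.607 q7 -0.99
stage mm [21.51 16.86] Fst [-3.   -3.27] Mz 0.14 Fz 5.14
stage mm [21.52 16.86] Fst [-3.78 -4.15] Mz 0.16 Fz 6.16
stage mm [21.51 16.85] Fst [-4.01 -2.55] Mz 0.17 Fz 6.31
stage mm [21.51 16.86] Fst [-3.39 -3.63] Mz 0.21 Fz 6.17
t 29.35 p [ 0.485  -0.0092  0.0438] yaw 0.0865 tiltxy [0.0057 0.0086] F [-3.03 -3.93  6.17] op 0.611 q7 -0.99
[0.0, 0.0, 0.0, -0.008, -0.006, -0.007]
```

View pics/s22.png

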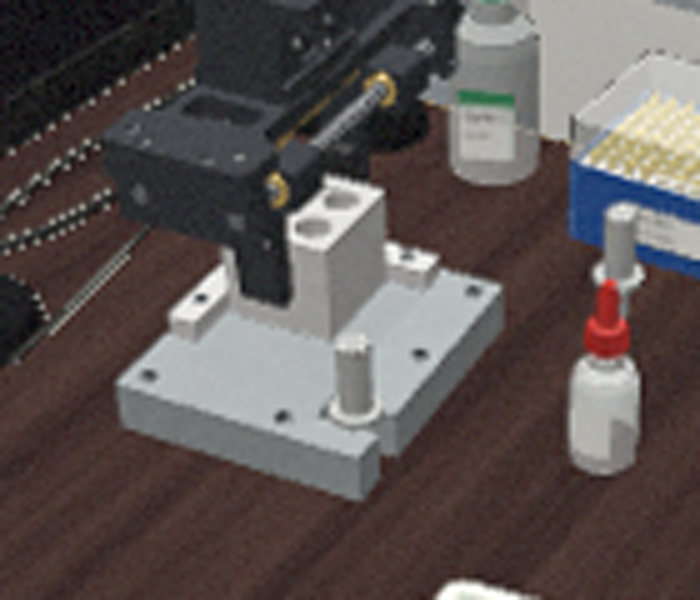

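View pics/w22.png

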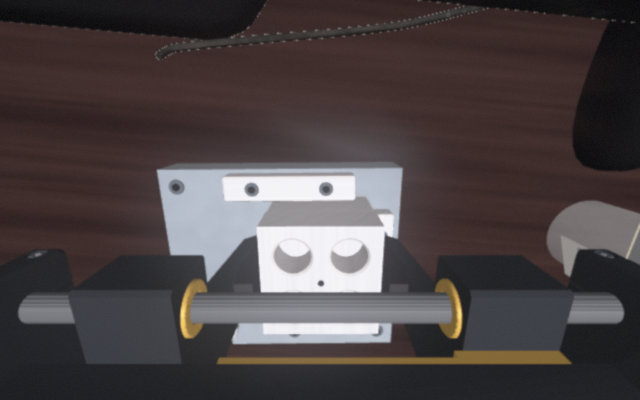

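Emit:
play_rows(
  increments=[
    [0,1,-1.3,0,0,0,-0.002],
    [0,1,-1.3,0,0.001,0.001,-0.002],
    [0,1.2,-1.5,0,0.002,0.001,-0.002],
    [0,1.5,-1.8,0,0.003,0.002,-0.001],
    [0,1.8,-2.2,0,0.004,0.003,0],
    [0,2,-2.5,0,0.005,0.004,0],
    [0,2,-2.5,0,0.005,0.004,0],
    [0,2,-2.5,0,0.005,0.004,0],
  ],
)

```text
clock: 30.45
tool_pos: [0.4851, -0.0091, 0.0437]
eef_rot: [0.999, 0.044, 0.001, -0.002]
contact_force: [-5.4, -6.1, 8.6]
opening: 0.609
```

Run:
```python
from plan import *
st();stg()
for i in range(6): r.snapshot('scene');stg()
st()
im=r.snapshot('wrist')[:,:,::-1];crop(im,220,140,420,300,4,'pics/w23.png')
im=r.snapshot('top')[:,:,::-1];cv2.imwrite('pics/t23.png',im)
```

```text
t 30.45 p [ 0.4851 -0.0091  0.0437] yaw 0.0876 tiltxy [0.0021 0.0038] F [-5.39 -6.1   8.61] op 0.609 q7 -0.98
stage mm [21.64 16.92] Fst [-5.93 -5.57] Mz 0.35 Fz 8.61
stage mm [21.59 16.89] Fst [-5.02 -6.05] Mz 0.34 Fz 9.30
stage mm [21.62 16.93] Fst [-5.9  -5.48] Mz 0.30 Fz 8.66
stage mm [21.61 16.92] Fst [-5.4  -5.93] Mz 0.30 Fz 8.94
stage mm [21.6  16.91] Fst [-5.62 -6.09] Mz 0.30 Fz 8.51
stage mm [21.61 16.92] Fst [-5.85 -5.7 ] Mz 0.33 Fz 8.02
stage mm [21.6  16.95] Fst [-5.46 -5.54] Mz 0.35 Fz 7.85
t 30.75 p [ 0.4851 -0.0091  0.0437] yaw 0.0877 tiltxy [0.0019 0.0038] F [-4.92 -6.03  7.85] op 0.608 q7 -0.98
```

View pics/w23.png

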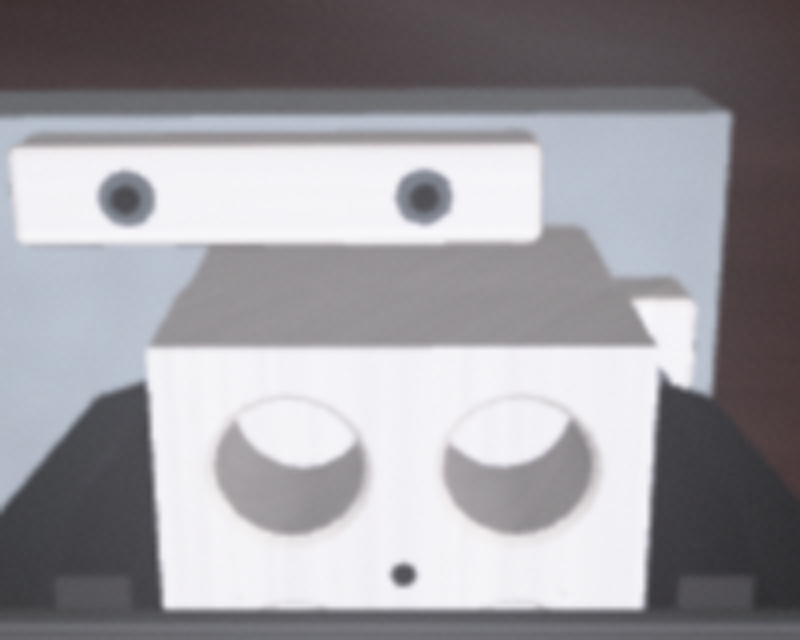

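Run:
```python
from plan import *
stg(); print(r.finish_job()); stg(); st()
```

```text
stage mm [21.62 16.9 ] Fst [-5.36 -5.68] Mz 0.32 Fz 8.54
the job is handed in; nothing more can be done
None
the job is handed in; nothing more can be done
```

The job is handed in at about 31 s, with the block still held in the corner and pressing both stops. No verdict was reported.

**Pin:** I drew it straight up out of the bore, lowered it into the notch and let it go. The top camera then put it at stage (-43.9, -44.1) mm, upright with its flange down. It still stood that way in the last scene picture.

**Block:** I set it flat on the stage and slid it into the corner.
- The wrist force was steady at about 5.4 N towards the back stop and 5.7 N towards the side stop. That is the force on the arm, not on each stop; friction under the block takes a little of it.
- The tool was also pressing down with about 8.5 N.
- Tool tilt was about 0.004 rad, and its yaw about 0.006 rad off my stage estimate.
- The last wrist close-up shows the block flush against the side stop and meeting the back stop.

**Dropper:** It was not touched and stands where it was.

**Disagreements:**
- The top and wrist cameras differed by 2–3 mm on the pin's position.
- The gripper's final reading in the stage frame was (21.6, 16.9) mm against the block's nominal (23, 17). I put the 1.4 mm in x down to my stage-pose estimate, because the pin in the bore read about 1 mm low the same way. The block stopped firmly there.

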